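Make up a fixing kit at the storeroom bench

ROBOT

A 6-joint arm with a two-finger parallel gripper is mounted at the origin on the work surface. World frame = base frame: x ahead of the robot, y to its left, z up, the work surface at z = 0. Lengths are in m, angles in rad, forces in N, time in s.
With the tool pointing down it reaches from about 0.275 to 0.75 m from the base axis. Payload 10.2 kg.
Tool frame: the origin (TCP) lies midway between the tips of the shut fingers; the grasp point (between the pads) lies 19 mm behind it; z points along the fingers, y is the line along which they close (so a half turn about z gives the same grasp; the last joint's range is limited). The gripper opens to 88 mm and grips with 3 to 60 N. Pads are 18 mm wide; open, the fingers measure 123 mm over their backs; the gripper's body (75 mm by 187 mm) begins 45 mm behind the grasp point.
Start: joints at [0.881, 0.313, 1.498, -0, 1.331, -0.223], TCP at [0.236, 0.469, 0.209] pointing down, gripper open.
Joint ranges: [-2.94, 2.94], [-0.97, 2.17], [0.19, 2.56], [-1.23, 4.37], [0.02, 3.11], [-2.88, 2.88]. Speed limits (rad/s): [2.39, 2.39, 3.01, 3.14, 3.14, 3.14].

INTERFACE

Orientations are given as [roll, pitch, yaw] about the fixed x, y, z axes, in that order (R = Rz(yaw) Ry(pitch) Rx(roll)).
In Python, from rig import bot gives the robot as it stands.
- The arm moves only by the shell command python3 -m crank 'ROWS' [FORCE]. ROWS is JSON, a list that holds one entry, the list of rows, each a list of 5 numbers: the finger opening in cm, from 0 to 8.81, then the shift along the tool's x, y, z in cm, then the turn about the tool's z in rad. In form: [[[claw, dx, dy, dz, roll], ...]]. A call has 1 to 12 rows; each row shifts and turns the commanded pose from where the row before left it, along the tool's axes as they then stand; what a row does not reach is not made up. A row lasts 1/12 s, in which the tool goes at most 41.7 mm and 7.16 degrees, less where a joint would pass 70% of its speed; a pose out of reach is approached as far as the arm can. A call with a gripper value outside its range is refused whole. The fingers move at their own pace and stop on an object; FORCE is the grip in N (left out, the last holds). Time passes only in rows, so rows that do not move let the fingers close. It gives the time, the measured TCP pose, the force, the opening and the grip force at its end, in the units of the state.
- bot.observe(): the state, without advancing time (a new reading comes with each control period).
- bot.read_camera(name): name is "scene" or "side" or "wrist"; returns a dict with "color" (400x640x3 uint8, red, green, blue), "range_z" (400x640 float32, m along the optical axis (not along the pixel's ray), 0 where there is no reading), "mtx" (3x3 intrinsics, pixels), "R" (3x3) and "t" (3): a world point X has camera coordinates R X + t; the wrist camera has in their place "hand_eye" (4x4, takes a point from camera to tool coordinates, whose origin is the TCP and whose axes are the flange's). Camera axes: x right, y down, z forward; pixel columns grow to the right and rows downward; lengths in m; the calibration is good to about 2 mm. The wrist camera is an equidistant fisheye: a pixel r from the principal point sees the ray r / f radians off the axis. A picture is of the moment at which its call begins: read the wrist's pose just before it.
- bot.finish_job(): hands the job in; it is judged then, once.
Trained networks look in the newest picture that a camera, given by its name, has taken for a name from the list of things; names that differ only in an ending like _2 or _b are one class to them, and where a whole thing is asked for, a point or a joint stands for the part that bears it (a point fixed in the world has none). Each returns a list of dicts, best first, with "score" (0 to 1); they miss things now and then, are a little off and sometimes report something else, mostly with a low value. They report only what shows in the picture. A call takes as long as a camera call. They do not tell look-alikes from the thing itself.
- bot.recognise(camera, label): "bbox" ([left, top, right, bottom] as shares, 0 to 1, of the picture: columns of its width, rows of its height, round what is visible of it).
- bot.regions_of(camera, label): "mask" (400x640 bool, what is visible of it) and "bbox" ([left, top, right, bottom] as shares, 0 to 1, of the picture: columns of its width, rows of its height, round what is visible of it).
- bot.tip_of(camera, label): "location" ([column, row] as shares, 0 to 1, of the picture: columns of its width, rows of its height: a listed point, or the origin of a listed thing).
The state is a dict: "time": time; "joint_pos": joint angles; "qd": joint speeds; "tau": joint torques, N m; "position": TCP position; "ee_rot": TCP orientation; "force": force on the tool from outside, world axes, zero at the start; "wrist_torque": the same for the moment, N m; "opening": finger opening in m; "grasp_force": force on a finger pad.
Only numpy, scipy, OpenCV 4.12 (cv2) and the standard library are available. Lean on these libraries where they do the work, as an engineer would, in place of code of your own. Each camera call takes 0.05 s, during which the arm holds its last target. There are 200 camera calls.

TASK

Make up the fixing kit: seat each of the three fittings upright and fully down in the tray pocket of its own shape, and drop every blue bar end-down to the bottom of an orange tube of the holder, one bar to a tube. When all of that is loaded, press the green button all the way down to book the kit out. Leave the other things on the bench where they are.

Things in the scene. Friction and masses are not known exactly. Their poses are not given: they have to be found in the camera images.
- bar0: blue square aluminium bar with bare metal ends, 16 x 16 x 120 mm, lying at the start; origin at its centre, x along its length (both ends alike). None if absent from this start
- bar1: blue square aluminium bar with bare metal ends, 16 x 16 x 120 mm, lying at the start; origin at its centre, x along its length (both ends alike). None if absent from this start
- bar2: blue square aluminium bar with bare metal ends, 16 x 16 x 120 mm, lying at the start; origin at its centre, x along its length (both ends alike). None if absent from this start
- bar3: blue square aluminium bar with bare metal ends, 16 x 16 x 120 mm, lying at the start; origin at its centre, x along its length (both ends alike). None if absent from this start
- bar4: blue square aluminium bar with bare metal ends, 16 x 16 x 120 mm, lying at the start; origin at its centre, x along its length (both ends alike). None if absent from this start
- holder: fixed holder: five orange open-topped square tubes standing in a row along its y at 54 mm pitch on a dark plate 70 x 270 mm, 4 mm thick. Tubes: inside 24 x 24 mm, walls 3 mm, inner floor 4 mm and rim 54 mm above the table. Origin under the middle of the plate, z up, its x points away from the robot
- tube0 (a point): centre of the mouth of tube 0 of the holder, at rim height (54 mm above the table, 50 mm above the tube's floor)
- tube1 (a point): centre of the mouth of tube 1 of the holder, at rim height (54 mm above the table, 50 mm above the tube's floor)
- tube2 (a point): centre of the mouth of tube 2 of the holder, at rim height (54 mm above the table, 50 mm above the tube's floor)
- tube3 (a point): centre of the mouth of tube 3 of the holder, at rim height (54 mm above the table, 50 mm above the tube's floor)
- tube4 (a point): centre of the mouth of tube 4 of the holder, at rim height (54 mm above the table, 50 mm above the tube's floor)
- round_cap: white round pipe cap, loose; origin under the middle of its base, z up. Base 14 mm high, on it a central grip stub 30 mm high (44 mm in all); base 44 mm diameter, stub 25 mm diameter
- square_foot: red square post foot, loose; origin under the middle of its base, z up. Base 14 mm high, on it a central grip stub 30 mm high (44 mm in all); base 40 x 40 mm, stub 24 x 24 mm, same yaw
- oblong_clamp: brass oblong clamp, loose; origin under the middle of its base, z up. Base 14 mm high, on it a central grip stub 30 mm high (44 mm in all); base 60 mm (x) by 28 mm (y), stub 36 mm (x) by 20 mm (y)
- nest_round: black insert plate 76 x 76 x 18 mm of the blue kit tray, fixed (the tray holds the three plates in a row, in any order), with a round pocket 48 mm diameter in its middle, 14 mm deep, yellow floor; a part fully in has its base flush with the top. Origin under the middle of the plate, 6 mm above the table; pocket floor 4 mm above the origin
- nest_square: black insert plate 76 x 76 x 18 mm of the blue kit tray, fixed (the tray holds the three plates in a row, in any order), with a square pocket 44 x 44 mm in its middle, 14 mm deep, yellow floor; a part fully in has its base flush with the top. Origin under the middle of the plate, 6 mm above the table; pocket floor 4 mm above the origin
- nest_oblong: black insert plate 76 x 76 x 18 mm of the blue kit tray, fixed (the tray holds the three plates in a row, in any order), with a oblong pocket 64 mm (x) by 32 mm (y) in its middle, 14 mm deep, yellow floor; a part fully in has its base flush with the top. Origin under the middle of the plate, 6 mm above the table; pocket floor 4 mm above the origin
- confirm_top (a point): middle of the top of the green push button (40 mm diameter, on a black housing), pressed straight down, about 5 N
- confirm (a joint): travel of the green button: 0 up, 0.006 m fully down; it springs back
- tape: bystander, loose: yellow tape roll, 80 mm diameter, 24 mm high
- jar: bystander, loose: small jar, 40 mm diameter, 50 mm high
- bottle: bystander, loose: bottle, 66 mm diameter, 190 mm high
- can: bystander, loose: steel can, 70 mm diameter, 100 mm high
- screwdriver: bystander, loose: screwdriver, 190 mm
There are look-alikes about, which are no part of the job. Leave any turquoise or white look-alike of the bar0 alone.

How it is judged:
By the outcome, as a careful person would: the job done as asked, in the order asked, and still so for the second after the job is handed in, with the robot touching nothing.
Of bar0, bar1, bar2, bar3, bar4 only 3 to 5 are there at a start; the rules pass over those that are not, and their reading is None.
At some moment in a run one of bar0, bar1, bar2, bar3, bar4, round_cap, square_foot, oblong_clamp may be knocked a few centimetres aside while the robot is not near it.
Once in a run the grip may slacken for a moment while it holds something.
It also fails if it takes over 210 s, if anything falls off the work surface, if the arm or the gripper's body presses on something with over 40 N, if the wrist force passes 120 N, or if a joint passes its speed limit or range.

## Working session

There is one attempt and no reset: what is moved stays moved. The work goes in short steps, Python scripts to look and compute and a shell command to move; the robot and the scene stay as the last step left them, time stands still between calls to the robot, and variables do not carry over. Pictures are saved under pics/ and viewed, at most 14 in all, crops included, and the job is handed in when it is done.

```bash
ls; mkdir -p pics; python3 - <<'E'
from rig import bot
import cv2,numpy as np
s=bot.observe(); print(s)
for n in("scene","side"):
    c=bot.read_camera(n); cv2.imwrite(f"pics/{n}0.png",c["color"][:,:,::-1]); print(n,c["mtx"],c["R"],c["t"])
E
```

```text
pics
{'time': 0.0, 'joint_pos': array([ 8.80577084e-01,  3.13420014e-01,  1.49841614e+00, -2.90771957e-05,
        1.33103423e+00, -2.23393187e-01]), 'qd': array([ 5.78469039e-04, -7.01530041e-04,  7.56244930e-04,  6.85734795e-04,
       -1.36253060e-03,  7.72706445e-05]), 'tau': array([-1.69340215e-04, -4.02200890e+01, -2.52279621e+01,  6.95005618e-02,
        3.50678712e-02, -9.07473213e-05]), 'position': array([0.23610532, 0.46859048, 0.20848433]), 'ee_rot': array([-3.14034041e+00, -2.55534672e-04,  2.67477336e+00]), 'force': array([ 0.4434309 ,  0.18690165, -0.1279397 ]), 'wrist_torque': array([-0.00666267,  0.04132315,  0.01703536]), 'grasp_force': 0.0, 'opening': 0.08774910031603937}
scene [[479.47614099   0.         321.55318892]
 [  0.         479.47614099 196.9247402 ]
 [  0.           0.           1.        ]] [[-0.17935089  0.98375179 -0.0081038 ]
 [ 0.84671871  0.15016337 -0.51041003]
 [-0.50089988 -0.09840413 -0.85989298]] [ 0.1333101  -0.42248972  1.7747437 ]
side [[481.17548584   0.         325.66777515]
 [  0.         481.17548584 200.86504333]
 [  0.           0.           1.        ]] [[-0.99649517 -0.08128833 -0.01973803]
 [-0.03613309  0.63109577 -0.77486291]
 [ 0.0754439  -0.77143395 -0.63182109]] [0.54611551 0.0983786  1.64697483]
```

View pics/scene0.png

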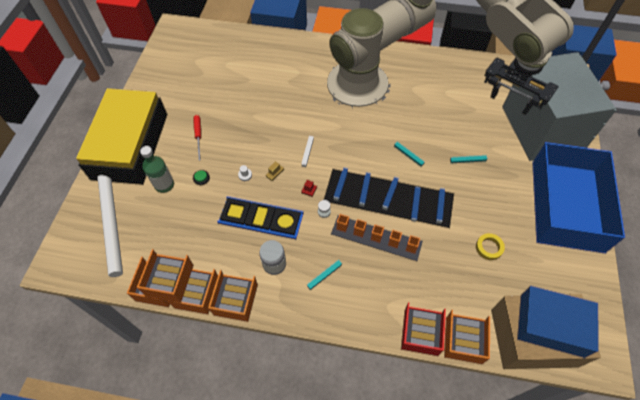

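View pics/side0.png

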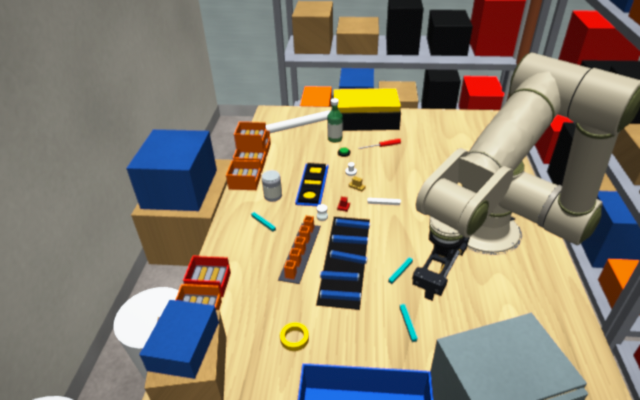

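The scene view shows five blue bars on a black rack, at (340,185), (365,190), (391,193), (417,202) and (442,205). The turquoise bars at (408,153), (468,159) and (324,274) and the white bar at (307,150) are look-alikes, so I leave them. The fittings are at (244,173) for the white cap, (275,171) for the brass clamp and (309,187) for the red foot. The tray (260,216) has its pockets in the order square, oblong, round. The button is at (201,177), and the jar at (323,208) is a bystander.

```bash
cat > h.py <<'E'
from rig import bot
import numpy as np,cv2
from scipy.spatial.transform import Rotation as Ro
def pose():
    s=bot.observe(); return s["position"],Ro.from_euler("xyz",s["ee_rot"]).as_matrix()
def cloud(n):
    "world xyz per pixel, color, valid"
    if n=="wrist": p,R0=pose()
    c=bot.read_camera(n); K=c["mtx"]; z=c["range_z"]
    v,u=np.mgrid[0:400,0:640]; x=(u-K[0,2])/K[0,0]; y=(v-K[1,2])/K[1,1]
    if n=="wrist":
        r=np.hypot(x,y)+1e-9; k=np.tan(np.minimum(r,1.5))/r; x=x*k; y=y*k
    P=np.stack([x*z,y*z,z],-1)
    if n=="wrist":
        H=c["hand_eye"]; P=P@H[:3,:3].T+H[:3,3]; P=P@R0.T+p
    else: P=(P-c["t"])@c["R"]
    return P,c["color"],z>0
def rect(X):
    (cx,cy),(w,h),a=cv2.minAreaRect((X[:,:2]*1000).astype(np.float32))
    if w<h: w,h,a=h,w,a+90
    return np.round([cx,cy,w,h,(a+90)%180-90],1)
def hsv(c): return cv2.cvtColor(c,cv2.COLOR_RGB2HSV)
E
python3 - <<'E'
from h import *
for n in("scene","side"):
    P,c,ok=cloud(n)
    print(n)
    for l in["bar0","holder","round_cap","square_foot","oblong_clamp","nest_round","nest_square","nest_oblong","confirm_top","jar","bottle","can","tape","screwdriver"]:
        for d in bot.regions_of(n,l)[:9 if l=="bar0" else 1]:
            m=d["mask"]&ok; X=P[m]
            if len(X)<5: continue
            h=np.median(hsv(c)[m],0)
            print(l,round(d["score"],2),rect(X),"z",np.round(np.percentile(X[:,2],[3,50,97])*1000),h,np.round(np.array(d["bbox"])*[640,400,640,400]))
E
```

```text
scene
bar0 0.78 [280.6 406.7 122.3  31.3 -71.4] z [-0. 14. 21.] [ 89.  175.5 156. ] [456. 159. 487. 162.]
bar0 0.76 [458.2  87.1 120.8  13.2  -2.8] z [13. 18. 24.] [108. 168. 135.] [356. 172. 370. 205.]
bar0 0.75 [486.1 251.  120.8  18.6  -1.2] z [ 3. 18. 23.] [108.  166.  131.5] [410. 188. 419. 220.]
bar0 0.64 [764.2   9.3 119.   24.4 -41. ] z [ 0. 15. 21.] [ 89. 176. 170.] [309. 257. 341. 290.]
bar0 0.59 [477.5 327.6 121.7  19.4  -2. ] z [ 5. 18. 23.] [108. 166. 133.] [438. 188. 445. 222.]
bar0 0.52 [460.4 169.5 119.3  14.4 -11.8] z [12. 19. 24.] [108. 167. 135.] [384. 175. 400. 209.]
bar0 0.51 [454.5   8.5 122.9  24.5  -9.7] z [-0. 18. 23.] [108. 166. 132.] [333. 166. 349. 199.]
bar0 0.46 [ 344.1 -123.9  120.3   24.2    0. ] z [-2. 14. 21.] [ 15.   8. 207.] [300. 136. 315. 161.]
bar0 0.32 [595.  476.6  79.   78.   34.9] z [ 1. 21. 28.] [ 25. 186. 205.] [475. 231. 505. 262.]
holder 0.61 [612.7 143.9 273.3  83.5  81.5] z [-2.  7. 55.] [13. 77. 92.] [331. 213. 423. 261.]
round_cap 0.68 [ 515.6 -583.9  171.    68.5   41.4] z [  6. 108. 191.] [43.5 72.  91. ] [141. 148. 176. 195.]
squa
[... 2508 characters left out ...]
   86.3] z [11. 25. 32.] [ 27.  146.   51.5] [302. 173. 324. 185.]
confirm_top 0.44 [ 505.4 -435.9   42.    39.3  -50.4] z [15. 24. 29.] [ 67.  199.  168.5] [339. 149. 349. 156.]
jar 0.61 [557.  -49.5 104.3  39.5  75.1] z [ 4. 37. 55.] [ 75.   12.  210.5] [316. 206. 330. 220.]
bottle 0.88 [ 559.8 -668.   315.2   65.7  -87.2] z [ 10.  92. 189.] [ 50.  78. 113.] [329.  98. 340. 145.]
can 0.65 [ 751.1 -198.6  206.9   70.3   83.2] z [ 10.  74. 106.] [ 40.  18. 125.] [261. 169. 281. 202.]
tape 0.65 [600.8 475.7  96.2  80.6 -38.2] z [ 2. 24. 29.] [ 26.  255.  238.5] [280. 323. 311. 352.]
screwdriver 0.49 [ 318.6 -508.    88.1   28.1   14.1] z [15. 23. 30.] [  2.  237.5 231.5] [377. 140. 401. 147.]
```

```bash
python3 - <<'E'
from h import *
P,c,ok=cloud("wrist"); cv2.imwrite("pics/w0.png",c[:,:,::-1])
k=bot.read_camera("wrist"); print(k["mtx"],k["hand_eye"])
E
```

```text
[[309.70691629   0.         321.60379175]
 [  0.         309.70691629 206.23302909]
 [  0.           0.           1.        ]] [[ 7.36507286e-04 -9.57656746e-01 -2.87911471e-01  7.29096782e-02]
 [ 9.99999299e-01  9.72255622e-04 -6.75834083e-04  1.19773913e-03]
 [ 9.27140615e-04 -2.87910771e-01  9.57656790e-01 -1.75916178e-01]
 [ 0.00000000e+00  0.00000000e+00  0.00000000e+00  1.00000000e+00]]
```

View pics/w0.png

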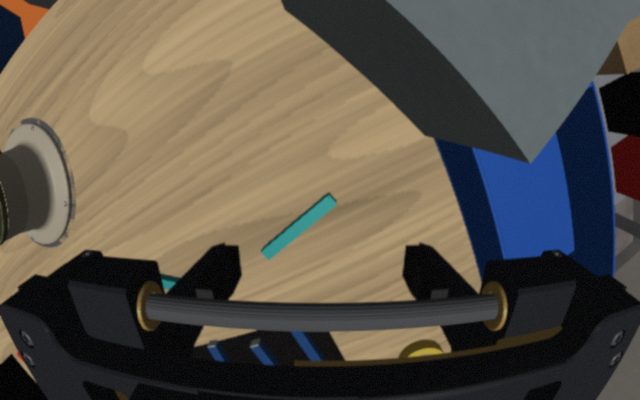

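The wrist view shows the fingers along the bottom of the image (rows above 240) and a turquoise look-alike at (300,225). Next I go above the rack and holder for close measurements.

```bash
python3 -m crank '[[[8.8,0,0,-1,-0.117],[8.8,0,0,-1,-0.117],[8.8,0,0,-1,-0.117],[8.8,0,0,-1,-0.116]]]' 20; python3 -m crank '[[[8.8,-3.2,-2.3,0,0],[8.8,-3.2,-2.3,0,0],[8.8,-3.2,-2.3,0,0],[8.8,-3.2,-2.3,0,0],[8.8,-3.2,-2.3,0,0],[8.8,-3.2,-2.3,0,0],[8.8,-3.2,-2.3,0,0],[8.8,-3.2,-2.3,0,0],[8.8,-3.2,-2.3,0,0],[8.8,-3.2,-2.3,0,0],[8.8,-3.2,-2.3,0,0],[8.8,-3.2,-2.3,0,0]]]'; python3 - <<'E'
from h import *
P,c,ok=cloud("wrist"); cv2.imwrite("pics/w1.png",c[:,:,::-1]); np.savez("w1",P=P,c=c,ok=ok); print(bot.observe()["position"],bot.observe()["time"])
E
```

```text
time: 2.03
position: [0.2362, 0.4688, 0.2495]
ee_rot: [-3.142, -0.0, -3.136]
force: [-0.0, 0.6, 0.2]
opening: 0.088
grasp_force: 0.0
time: 3.03
position: [0.6216, 0.1915, 0.249]
ee_rot: [3.142, 0.0, -3.142]
force: [0.3, 0.3, 0.5]
opening: 0.088
grasp_force: 0.0
[0.62587537 0.18643892 0.24722521] 3.0833
```

View pics/w1.png

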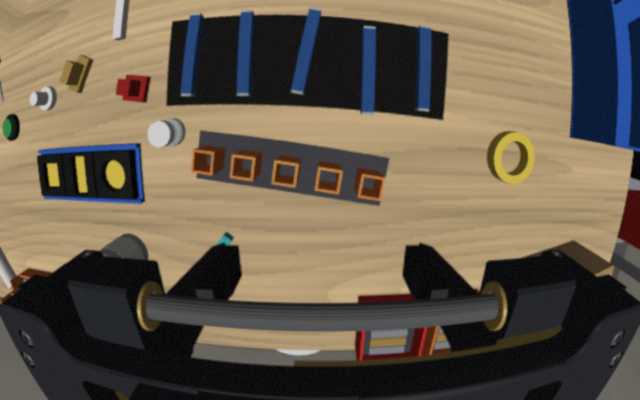

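The wrist view shows all of it: bars at (192,55), (246,53), (306,52), (368,68) and (425,68); tubes from (206,160) to (370,185); tray pockets at (53,175), (82,174) and (116,174); and the fittings near (42,97), (75,72) and (133,88). Now I measure them by projecting onto planes of known height.

```bash
cat >> h.py <<'E'
def wcam():
    p,R0=pose(); c=bot.read_camera("wrist"); H=c["hand_eye"]
    return dict(c=c["color"],K=c["mtx"],R=R0@H[:3,:3],t=R0@H[:3,3]+p,z=c["range_z"])
def onplane(w,uv,h):
    "pixels (u,v) -> world points on plane z=h"
    uv=np.asarray(uv,float).reshape(-1,2); K=w["K"]
    x=(uv[:,0]-K[0,2])/K[0,0]; y=(uv[:,1]-K[1,2])/K[1,1]; r=np.hypot(x,y)+1e-9
    d=np.stack([x/r*np.sin(r),y/r*np.sin(r),np.cos(r)],-1)@w["R"].T
    return w["t"]+d*((h-w["t"][2])/d[:,2])[:,None]
def blobs(m,amin=30):
    n,l,st,_=cv2.connectedComponentsWithStats(m.astype(np.uint8))
    return [np.argwhere(l==i)[:,::-1] for i in range(1,n) if st[i,4]>=amin]
E
python3 - <<'E'
from h import *
w=wcam(); cv2.imwrite("pics/w2.png",w["c"][:,:,::-1]); h=hsv(w["c"]); H,S,V=[h[...,i].astype(int) for i in range(3)]
import pickle; pickle.dump(w,open("w2.pkl","wb"))
print(pose()[0])
P,c,ok=cloud("wrist")
for u,v in [(218,60),(270,60),(400,90),(218,100),(246,53),(368,68),(285,175),(450,200),(225,185),(206,150)]: print((u,v),np.round(np.median(P[v-2:v+3,u-2:u+3].reshape(-1,3),0)*1000))
def rep(name,m,hh,amin=30):
    for b in blobs(m,amin):
        print(name,b.mean(0).round(),len(b),rect(onplane(w,b,hh)))
roi=np.zeros((400,640),bool); roi[:240,:480]=1
rep("blue",roi&(H>103)&(H<118)&(S>110)&(V>60),.019)
rep("orange",roi&(H>8)&(H<18)&(S>170)&(V>150),.054)
rep("red",roi&((H<5)|(H>175))&(S>150),.03)
rep("yel",roi&(H>22)&(H<32)&(S>150),.010)
E
```

```text
[0.62342762 0.18882229 0.24700721]
(218, 60) [465.  47.   3.]
(270, 60) [472. 120.   3.]
(400, 90) [512. 295.   3.]
(218, 100) [523.  46.   4.]
(246, 53) [463.  91.  19.]
(368, 68) [486. 249.  19.]
(285, 175) [629. 139.  12.]
(450, 200) [668. 381.   0.]
(225, 185) [645.  49.   0.]
(206, 150) [587.  43.  54.]
blue [309.  47.] 1093 [459.6 171.  112.   17.7 -11.5]
blue [247.  49.] 1045 [458.8  89.3 112.2  18.1  -2. ]
blue [192.  51.] 904 [453.1  10.7 111.7  18.3  -6.1]
blue [372.  66.] 1129 [485.6 252.  111.4  17.9  -1.4]
blue [428.  65.] 1002 [477.1 328.4 111.9  18.3  -1.4]
blue [104. 168.] 1221 [ 614.8 -205.4  252.    91.9   87.4]
orange [205. 149.] 40 [589.7  42.6  26.6   4.9  79. ]
orange [209. 168.] 38 [612.8  40.   28.8  11.1 -79.3]
red [135.  85.] 675 [491.5 -79.7  55.8  35.7  77.4]
yel [ 82. 173.] 396 [ 617.1 -223.    66.4   29.2   -1.4]
yel [116. 173.] 486 [ 620.  -141.1   47.9   43.5   34.6]
yel [ 54. 174.] 289 [ 614.4 -304.1   45.5   38.9   -3.8]
```

```bash
cat >> h.py <<'E'
def project(w,X):
    d=(np.asarray(X)-w["t"])@w["R"]; r=np.hypot(d[:,0],d[:,1])+1e-12; th=np.arctan2(r,d[:,2]); K=w["K"]
    return np.stack([K[0,0]*d[:,0]/r*th+K[0,2],K[1,1]*d[:,1]/r*th+K[1,2]],-1)
def fit(w,score_img,pts,wts,p0,sp=(.006,.006,.06)):
    "fit (x,y,yaw) so that the weighted model points see the highest score"
    from scipy.optimize import differential_evolution as de
    im=cv2.GaussianBlur(score_img.astype(np.float32),(0,0),.6)
    def f(p):
        c,s=np.cos(p[2]),np.sin(p[2]); X=np.c_[c*pts[:,0]-s*pts[:,1]+p[0],s*pts[:,0]+c*pts[:,1]+p[1],pts[:,2]]
        u=project(w,X).astype(np.float32)
        return -float(cv2.remap(im,u[:,:1],u[:,1:],cv2.INTER_LINEAR)[:,0]@wts)/len(wts)
    r=de(f,[(a-b,a+b) for a,b in zip(p0,sp)],seed=1,popsize=12); return r.x,-r.fun
def ringpts(hx,hy,z,y0=0,k=15):
    a=np.linspace(-1,1,k); return np.array([(x,y+y0,z) for q in a for x,y in((q*hx,hy),(q*hx,-hy),(hx,q*hy),(-hx,q*hy))])
def fitholder(w,p0):
    g=w["c"].astype(float); sc=g[...,0]-g[...,2]
    pts=[];wt=[]
    for i in range(-2,3):
        for r,a in((.0135,2),(.0107,-1),(.0165,-1)):
            q=ringpts(r,r,.054,.054*i); pts.append(q); wt.append(np.full(len(q),a))
    return fit(w,sc,np.vstack(pts),np.concatenate(wt),p0)
E
python3 - <<'E'
from h import *; import pickle
w=pickle.load(open("w2.pkl","rb"))
x,s=fitholder(w,(.615,.144,-.15)); print(x,s)
im=cv2.resize(w["c"][120:220,180:400],None,fx=3.5,fy=3.5,interpolation=cv2.INTER_CUBIC)[:,:,::-1].copy()
c_,s_=np.cos(x[2]),np.sin(x[2])
for i in range(-2,3):
    q=ringpts(.012,.012,.054,.054*i,9); X=np.c_[c_*q[:,0]-s_*q[:,1]+x[0],s_*q[:,0]+c_*q[:,1]+x[1],q[:,2]]
    for u in (project(w,X)-[180,120]+.5)*3.5: cv2.circle(im,tuple(int(k) for k in u),1,(0,255,0),-1)
    print(i,x[0]-s_*.054*i,x[1]+c_*.054*i)
cv2.imwrite("pics/hold.png",im)
E
```

```text
[ 0.61878791  0.14618116 -0.15732148] 35.210803690155345
-2 0.6018671934895312 0.0395149058485629
-1 0.6103275533679127 0.09284803167790347
0 0.6187879132462941 0.14618115750724403
1 0.6272482731246756 0.1995142833365846
2 0.635708633003057 0.2528474091659252
```

View pics/hold.png

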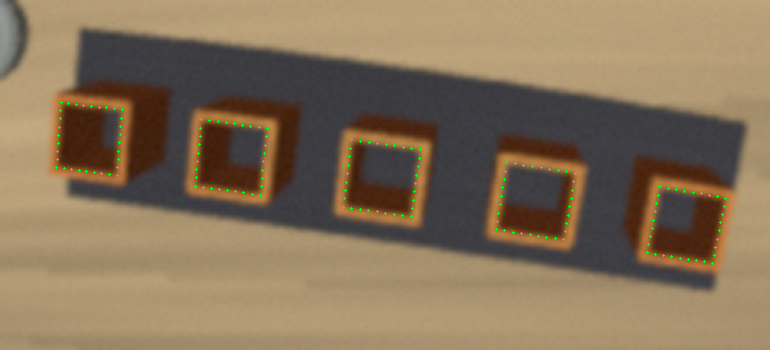

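The overlay sits on all five mouths, so the holder is good to about 1 mm: (618.8, 146.2) mm, yaw −0.157. I now go for the bar at (459.6, 171), gripping near its far end so that it can hang.

```bash
cat > go.py <<'E'
import sys; from h import *
x,y,z,yw=map(float,sys.argv[1:5]); p,R=pose(); s=bot.observe()
d=R.T@(np.array([x,y,z])-p)*100; r=-((yw-s["ee_rot"][2]+np.pi)%(2*np.pi)-np.pi)
print("t",s["time"],"pos",p.round(4),"need dx,dy,dz cm",d.round(2),"roll",round(r,3),"q1",s["joint_pos"][0].round(2),"q6",s["joint_pos"][5].round(2),"F",s["force"].round(1),"open",round(s["opening"]*1000,1),"g",round(s["grasp_force"],1))
E
python3 -m crank '[[[5,2.75,-0.75,2,0],[5,2.75,-0.75,2,0],[5,2.75,-0.75,2,0],[5,2.75,-0.75,2,0],[5,0,0,2,0.1],[5,0,0,2,0.1],[5,0,0,2,0],[5,0,0,2,0],[5,0,0,2,0],[5,0,0,0,0],[5,0,0,0,0]]]' 20 >/dev/null; python3 go.py .5096 .1608 .005 2.94
```

```text
t 4.1 pos [0.5096 0.1636 0.0693] need dx,dy,dz cm [-0.06 -0.27  6.43] roll 0.003 q1 0.09 q6 -1.28 F [ 0.6  0.6 -0.7] open 49.8 g 0.0
```

```bash
python3 -m crank '[[[5,0,-0.27,2,0],[5,0,0,2,0],[5,0,0,2,0],[5,0,0,0.4,0],[5,0,0,0,0]]]' >/dev/null; python3 go.py .5096 .1608 .005 2.94; python3 -m crank '[[[0,0,0,0,0],[0,0,0,0,0],[0,0,0,0,0],[0,0,0,0,0],[0,0,0,0,0],[0,0,0,0,0]]]' 4;python3 go.py .5096 .1608 .005 2.94
```

```text
t 4.5167 pos [0.5097 0.1605 0.0055] need dx,dy,dz cm [0.02 0.02 0.05] roll 0.002 q1 0.09 q6 -1.29 F [-0.3 -0.8  0.4] open 50.0 g 0.0
time: 5.02
position: [0.5099, 0.1603, 0.0053]
ee_rot: [3.141, 0.0, 2.942]
force: [-0.3, -0.1, 0.5]
opening: 0.0122
grasp_force: 0.0
t 5.0167 pos [0.5099 0.1603 0.0053] need dx,dy,dz cm [0.04 0.05 0.03] roll 0.002 q1 0.09 q6 -1.29 F [-0.3 -0.1  0.5] open 12.2 g 0.0
```

```bash
python3 - <<'E'
from h import *
a=bot.read_camera("side")["color"][190:310,300:460]; b=bot.read_camera("wrist")["color"]
cv2.imwrite("pics/s3.png",np.vstack([cv2.resize(a,(400,300)),cv2.resize(b,(400,250))])[:,:,::-1]); print(bot.observe()["opening"])
E
```

```text
0.0036977748367788615
```

View pics/s3.png

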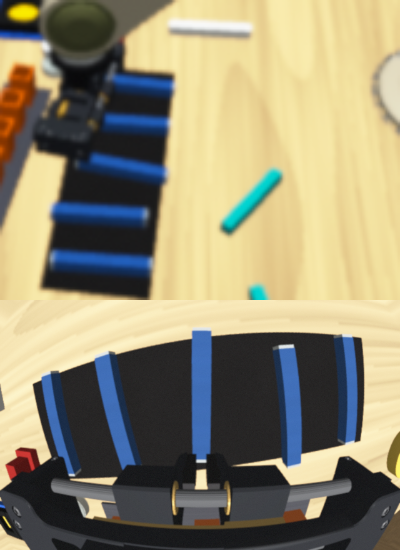

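The wrist view shows the bar lined up but ending just short of the closed fingers. I'll re-measure it.

```bash
cat >> h.py <<'E'
def bars(w,hh=.019):
    h=hsv(w["c"]); H,S,V=[h[...,i].astype(int) for i in range(3)]
    m=(H>103)&(H<118)&(S>110)&(V>60)
    for b in blobs(m,60):
        r=rect(onplane(w,b,hh))
        if r[3]<30 and r[2]>40: print("bar px",b.mean(0).round(),len(b),r)
E
python3 - <<'E'
from h import *
bars(wcam())
E
```

```text
bar px [322. 148.] 6375 [459.6 171.1 112.5  17.2 -11.4]
bar px [463. 167.] 6354 [485.7 249.7 113.   23.   -1.2]
bar px [186. 178.] 6474 [458.9  92.4 113.4  23.7  -2.2]
```

```bash
python3 - <<'E'
from h import *
for n in("scene","side","wrist"):
    P,c,ok=cloud(n); m=ok&(P[...,2]>.022)&(P[...,2]<.06)&(abs(P[...,0]-.52)<.06)&(abs(P[...,1]-.16)<.06)
    X=P[m]; print(n,len(X)); 
    if len(X)>5: print(np.percentile(X,[5,50,95],axis=0).round(3))
print(bot.observe()["position"],bot.observe()["opening"])
E
```

```text
scene 46
[[0.511 0.143 0.034]
 [0.519 0.157 0.048]
 [0.523 0.169 0.059]]
side 23
[[0.466 0.162 0.022]
 [0.485 0.168 0.023]
 [0.495 0.178 0.026]]
wrist 1481
[[0.499 0.15  0.037]
 [0.503 0.162 0.051]
 [0.508 0.175 0.059]]
[0.50980459 0.16022927 0.00500719] 0.00032785914230040974
```

```bash
python3 - <<'E'
from h import *
b=bot.read_camera("wrist")["color"][190:330,220:420]
a=bot.read_camera("side")["color"][190:290,300:400]
cv2.imwrite("pics/s4.png",np.hstack([cv2.resize(a,(350,350),interpolation=2),cv2.resize(b,(430,350),interpolation=2)])[:,:,::-1])
E
```

```text
(no output)
```

View pics/s4.png

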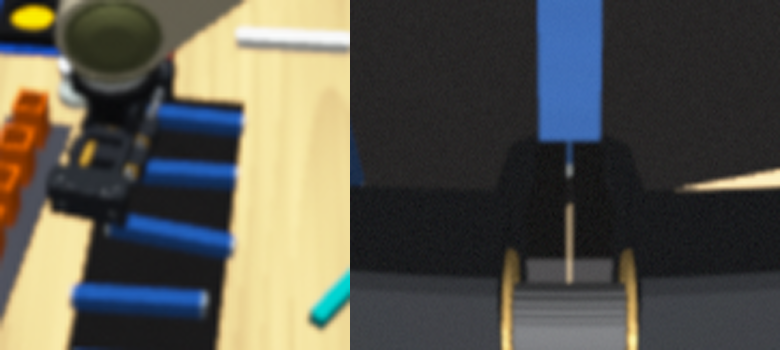

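```bash
python3 - <<'E'
from h import *
w=wcam(); 
for z in (.0,.019,.03,.04,.05): print(z,onplane(w,[(322,244),(322,250),(310,246)],z).round(4).tolist())
P,c,ok=cloud("wrist")
for v in range(230,300,5): print(v,P[v,312:334:3].round(3)[:, [0,2]].tolist())
E
```

```text
0.0 [[0.5166, 0.1598, 0.0], [0.5208, 0.159, 0.0], [0.5165, 0.152, 0.0]]
0.019 [[0.5085, 0.1615, 0.019], [0.5122, 0.1607, 0.019], [0.5084, 0.1545, 0.019]]
0.03 [[0.5037, 0.1624, 0.03], [0.5072, 0.1617, 0.03], [0.5036, 0.1559, 0.03]]
0.04 [[0.4994, 0.1633, 0.04], [0.5026, 0.1626, 0.04], [0.4993, 0.1572, 0.04]]
0.05 [[0.4951, 0.1641, 0.05], [0.4981, 0.1635, 0.05], [0.495, 0.1585, 0.05]]
230 [[0.499, 0.019], [0.499, 0.02], [0.5, 0.019], [0.5, 0.019], [0.5, 0.019], [0.5, 0.02], [0.501, 0.019], [0.501, 0.02]]
235 [[0.502, 0.02], [0.502, 0.02], [0.502, 0.019], [0.503, 0.019], [0.503, 0.019], [0.504, 0.019], [0.504, 0.019], [0.504, 0.019]]
240 [[0.505, 0.02], [0.505, 0.02], [0.506, 0.019], [0.506, 0.019], [0.506, 0.018], [0.506, 0.02], [0.507, 0.019], [0.507, 0.019]]
245 [[0.508, 0.019], [0.508, 0.021], [0.509, 0.019], [0.509, 0.02], [0.509, 0.019], [0.51, 0.019], [0.51, 0.02], [0.51, 0.019]]
250 [[0.502, 0.04], [0.502, 0.04], [0.502, 0.041], [0.502, 0.042], [0.502, 0.041], [0.503, 0.04], [0.503, 0.04], [0.504, 0.04]]
255 [[0.502, 0.046], [0.502, 0.046], [0.502, 0.046], [0.502, 0.047], [0.50
[... 410 characters left out ...]
0.503, 0.062], [0.503, 0.061], [0.504, 0.06]]
275 [[0.502, 0.066], [0.502, 0.065], [0.506, 0.059], [0.508, 0.055], [0.508, 0.057], [0.503, 0.066], [0.503, 0.066], [0.503, 0.066]]
280 [[0.502, 0.07], [0.502, 0.07], [0.502, 0.07], [0.512, 0.053], [0.51, 0.058], [0.504, 0.069], [0.503, 0.07], [0.504, 0.069]]
285 [[0.502, 0.074], [0.502, 0.074], [0.503, 0.073], [0.514, 0.054], [0.503, 0.073], [0.504, 0.073], [0.503, 0.074], [0.503, 0.074]]
290 [[0.502, 0.077], [0.502, 0.077], [0.502, 0.078], [0.516, 0.055], [0.502, 0.079], [0.503, 0.078], [0.503, 0.078], [0.503, 0.078]]
295 [[0.502, 0.08], [0.503, 0.079], [0.503, 0.08], [0.52, 0.053], [0.504, 0.08], [0.504, 0.079], [0.504, 0.079], [0.504, 0.08]]
```

The depth data show the fingertips at about z = 36–40 mm, with the bar still below them. They closed above the bar, so the real tips sit about 33 mm short of the reported TCP. I'll open, lower slowly and watch the force.

```bash
python3 -m crank '[[[5,0,0,0,0],[5,0,0,0,0],[5,0,0,0,0],[5,0,0,0,0],[5,0,0,0.5,0],[5,0,0,0.5,0],[5,0,0,0.5,0],[5,0,0,0.3,0],[5,0,0,0,0]]]'; python3 - <<'E'
from h import *
P,c,ok=cloud("wrist"); v,u=np.mgrid[0:400,0:640]
p=pose()[0]
for y0 in(-.034,.034):
    m=ok&(abs(P[...,1]-p[1]-y0)<.004)&(abs(P[...,0]-p[0])<.02)&(P[...,2]>.006)&(P[...,2]<.1); X=P[m]
    print(len(X)); 
    if len(X): print(np.percentile(X,[0,3,50,97],axis=0).round(4).tolist())
print(p,bot.observe()["force"])
E
```

```text
time: 6.27
position: [0.5093, 0.1602, -0.0139]
ee_rot: [-3.141, -0.002, 2.942]
force: [-0.3, -0.2, -0.8]
opening: 0.0498
grasp_force: 0.0
1484
[[0.4921, 0.1223, 0.0154], [0.4927, 0.1233, 0.0238], [0.4942, 0.128, 0.0624], [0.5136, 0.1301, 0.0911]]
2965
[[0.4895, 0.1902, 0.0154], [0.4904, 0.1905, 0.0229], [0.5076, 0.194, 0.084], [0.5247, 0.1977, 0.0991]]
[ 0.50953058  0.16021369 -0.01346507] [ 0.29228167  0.15523401 -0.51491666]
```

```bash
python3 -m crank '[[[5,0,0,0.4,0],[5,0,0,0.4,0],[5,0,0,0,0]]]'; python3 -m crank '[[[0,0,0,0,0],[0,0,0,0,0],[0,0,0,0,0],[0,0,0,0,0],[0,0,0,0,0],[0,0,0,0,0],[0,0,0,0,0]]]' 5
```

```text
time: 6.57
position: [0.5094, 0.1602, -0.0217]
ee_rot: [-3.141, -0.001, 2.942]
force: [-0.3, -0.8, -0.9]
opening: 0.0498
grasp_force: 0.0
time: 7.15
position: [0.5099, 0.1603, -0.0209]
ee_rot: [3.142, 0.0, 2.942]
force: [-0.1, -0.0, 0.8]
opening: 0.0161
grasp_force: 5.0
```

```bash
python3 -m crank '[[[0,0,0,-1,0],[0,0,0,-1.5,0],[0,0,0,-1.5,0],[0,0,0,-1.5,0],[0,0,0,-1.5,0],[0,0,0,-1.5,0],[0,0,0,-1.5,0],[0,0,0,-2,0],[0,0,0,-2,0],[0,0,0,-2,0],[0,0,0,-2,0],[0,0,0,0,0]]]'; python3 - <<'E'
from h import *
w=wcam(); a=bot.read_camera("side")["color"][130:290,280:440]
cv2.imwrite("pics/s5.png",np.hstack([cv2.resize(a,(400,400),interpolation=2),cv2.resize(w["c"],(400,250))[:].copy() if 0 else cv2.resize(w["c"][100:340,200:440],(400,400))])[:,:,::-1])
E
```

```text
time: 8.15
position: [0.5113, 0.1604, 0.1633]
ee_rot: [3.14, 0.007, 2.942]
force: [-0.2, -0.5, -1.0]
opening: 0.0161
grasp_force: 5.0
```

View pics/s5.png

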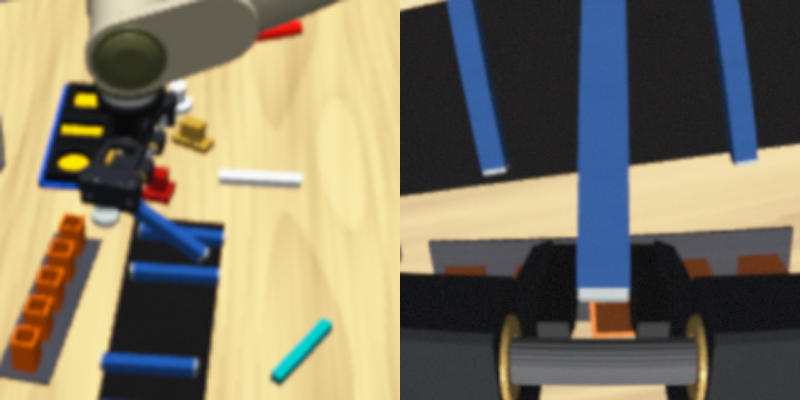

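The side view shows the bar in the grip, sticking out and drooping a little. I'll slacken to 3 N so it can pivot, and measure the droop by depth.

```bash
cat >> h.py <<'E'
def droop():
    P,c,ok=cloud("wrist"); h=hsv(c).astype(int); p=pose()[0]
    m=ok&(h[...,0]>100)&(h[...,0]<120)&(h[...,1]>100)&(np.hypot(P[...,0]-p[0],P[...,1]-p[1])<.15)&(P[...,2]>.03)
    X=P[m]; print("n",len(X))
    if len(X)>40:
        d=np.linalg.svd(X-X.mean(0),full_matrices=False)[2][0]; d*=-np.sign(d[2]); print("mean",X.mean(0).round(3),"dir",d.round(3),"below horiz deg",np.degrees(np.arcsin(-d[2])).round(1),"ext",np.percentile(X,[1,99],axis=0).round(3).tolist())
E
python3 -c "
from h import *
droop()"; python3 -m crank '[[[0,0,0,0,0],[0,0,0,0,0],[0,0,0,0,0],[0,0,0,0,0],[0,0,0,0,0],[0,0,0,0,0]]]' 3;  python3 -c "
from h import *
droop()"
```

```text
n 5499
mean [0.472 0.168 0.173] dir [-0.788  0.169 -0.592] below horiz deg 36.3 ext [[0.421, 0.154, 0.138], [0.511, 0.184, 0.203]]
time: 8.8
position: [0.5098, 0.1602, 0.1589]
ee_rot: [-3.142, -0.0, 2.942]
force: [0.4, -0.1, -0.8]
opening: 0.0155
grasp_force: 3.0
n 2195
mean [0.499 0.162 0.157] dir [-0.142  0.079 -0.987] below horiz deg 80.6 ext [[0.479, 0.119, 0.09], [0.509, 0.172, 0.255]]
```

Gravity swings the bar down at 3 N (80° and still moving). I'll let it settle, firm up the grip, and measure the hanging bar.

```bash
python3 -m crank '[[[0,0,0,0,0],[0,0,0,-1,0],[0,0,0,0,0],[0,0,0,0,0],[0,0,0,0,0],[0,0,0,0,0]]]' 3 >/dev/null; python3 -m crank '[[[0,0,0,0,0],[0,0,0,0,0],[0,0,0,0,0]]]' 25; python3 - <<'E'
from h import *
for _ in range(2):
    P,c,ok=cloud("wrist"); h=hsv(c).astype(int); p,R=pose()
    m=ok&(h[...,0]>103)&(h[...,0]<118)&(h[...,1]>110)
    Q=(P-p)@R  # tool frame
    m&=(abs(Q[...,0])<.03)&(abs(Q[...,1])<.014)&(P[...,2]>.04)
    X=Q[m]; print(p.round(4),len(X),np.percentile(X,[1,50,99],axis=0).round(4).tolist())
    for lo in np.arange(-.04,.08,.02):
        s=X[(X[:,2]>lo)&(X[:,2]<=lo+.02)]
        if len(s)>10: print(lo.round(2),len(s),np.median(s,0).round(4),np.percentile(s[:,1],[3,97]).round(4))
E
python3 go.py .6188 .1462 .17 2.985
```

```text
time: 9.6
position: [0.5098, 0.1602, 0.1689]
ee_rot: [-3.142, -0.0, 2.942]
force: [-0.4, -0.2, -0.9]
opening: 0.016
grasp_force: 2.5
[0.5098 0.1602 0.1689] 2141 [[0.0021, -0.0072, -0.0381], [0.009, 0.0009, -0.0025], [0.0238, 0.0084, 0.0702]]
-0.04 652 [ 0.0037  0.0009 -0.0299] [-0.0069  0.0084]
-0.02 457 [ 0.0074  0.0004 -0.0109] [-0.006   0.0073]
0.0 355 [0.0114 0.0003 0.0087] [-0.0061  0.0072]
0.02 287 [0.0151 0.0002 0.0294] [-0.0066  0.0076]
0.04 251 [0.0193 0.0002 0.0489] [-0.0071  0.0081]
0.06 132 [0.0225 0.0009 0.0672] [-0.007  0.008]
[0.5098 0.1602 0.1689] 2145 [[0.0021, -0.0073, -0.0385], [0.009, 0.0004, -0.0028], [0.0237, 0.0085, 0.0703]]
-0.04 649 [ 0.0037  0.0004 -0.0298] [-0.0069  0.0084]
-0.02 465 [ 0.0074  0.0009 -0.0109] [-0.0061  0.0073]
0.0 353 [0.0114 0.0003 0.009 ] [-0.006   0.0072]
0.02 292 [0.0152 0.0002 0.0299] [-0.0067  0.0076]
0.04 244 [0.0195 0.0009 0.0492] [-0.0071  0.0082]
0.06 132 [0.0225 0.0001 0.0669] [-0.007   0.0081]
t 9.7 pos [0.5098 0.1602 0.1689] need dx,dy,dz cm [-10.96   0.79  -0.11] roll -0.043 q1 0.09 q6 -1.29 F [-0.2 -0.  -1. ] open 15.6 g 25.0
```

The bar now hangs about 11° off vertical, with its bottom at tool (+15.5, +0.8, +75) mm. I'll place that bottom over the middle tube and let the tube straighten the bar.

```bash
python3 go.py .6341 .1430 .14 2.985; python3 -m crank '[[[0,-2.5,0.2,0,0],[0,-2.5,0.2,0,0],[0,-2.5,0.2,0,0],[0,-2.5,0.2,0,0],[0,-2.47,0.01,0,0],[0,0,0,1,-0.043],[0,0,0,1,0],[0,0,0,1,0],[0,0,0,0,0],[0,0,0,0,0]]]'; python3 go.py .6341 .1430 .14 2.985; python3 - <<'E'
from h import *
w=wcam(); h=hsv(w["c"]).astype(int);cv2.imwrite("pics/s6.png",cv2.resize(w["c"][150:350,200:440],(720,600),interpolation=2)[:,:,::-1])
E
```

```text
t 9.7 pos [0.5098 0.1602 0.1689] need dx,dy,dz cm [-12.53   0.78   2.89] roll -0.043 q1 0.09 q6 -1.29 F [-0.2 -0.  -1. ] open 15.6 g 25.0
time: 10.53
position: [0.6329, 0.1436, 0.1387]
ee_rot: [-3.141, -0.001, 2.984]
force: [-0.2, -1.3, -0.8]
opening: 0.0153
grasp_force: 25.0
t 10.5333 pos [0.6329 0.1436 0.1387] need dx,dy,dz cm [-0.13 -0.05 -0.13] roll -0.001 q1 0.04 q6 -1.37 F [-0.2 -1.3 -0.8] open 15.3 g 25.0
```

View pics/s6.png

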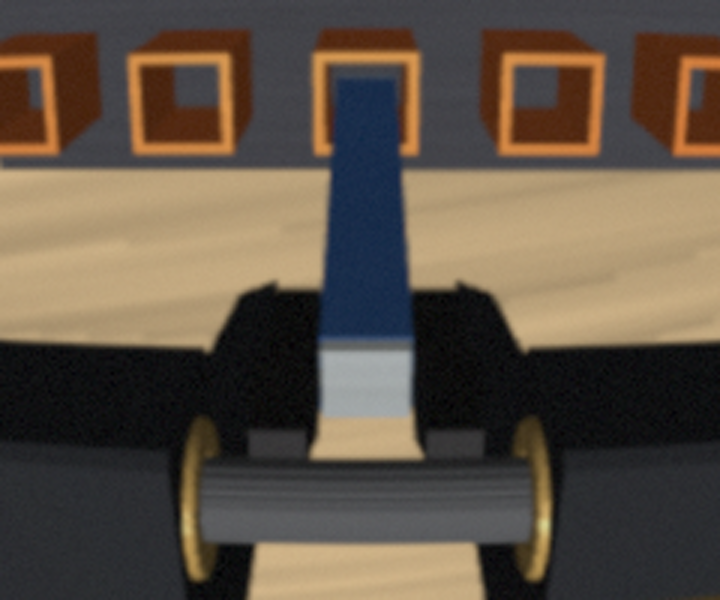

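The foot of the bar is centred over the middle mouth at (366,100) in the crop. I'll lower it, slacken, straighten, and let it drop.

```bash
python3 -m crank '[[[0,-0.1,-0.05,0.7,0],[0,0,0,0.7,0],[0,0,0,0.8,0],[0,0,0,0,0]]]'; python3 -m crank '[[[0,0.3,0,0.4,0],[0,0.3,0,0.4,0],[0,0.3,0,0.4,0],[0,0.3,0,0.4,0],[0,0.3,0,0.4,0],[0,0.3,0,0.4,0],[0,0,0,0,0]]]' 3; python3 -m crank '[[[2.6,0,0,0,0],[2.6,0,0,0,0],[2.6,0,0,0,0],[2.6,0,0,0,0]]]'; python3 - <<'E'
from h import *
w=wcam(); cv2.imwrite("pics/s7.png",cv2.resize(w["c"][150:350,200:440],(720,600),interpolation=2)[:,:,::-1])
E
```

```text
time: 10.92
position: [0.6336, 0.1427, 0.1148]
ee_rot: [-3.141, -0.003, 2.985]
force: [-0.5, 0.6, -1.0]
opening: 0.0153
grasp_force: 25.0
time: 11.5
position: [0.6158, 0.1457, 0.0921]
ee_rot: [-3.141, -0.002, 2.985]
force: [-0.5, 0.2, -0.3]
opening: 0.0156
grasp_force: 3.0
time: 11.83
position: [0.617, 0.1456, 0.0933]
ee_rot: [3.142, 0.001, 2.985]
force: [-0.0, -0.2, 0.2]
opening: 0.0259
grasp_force: 0.0
```

View pics/s7.png

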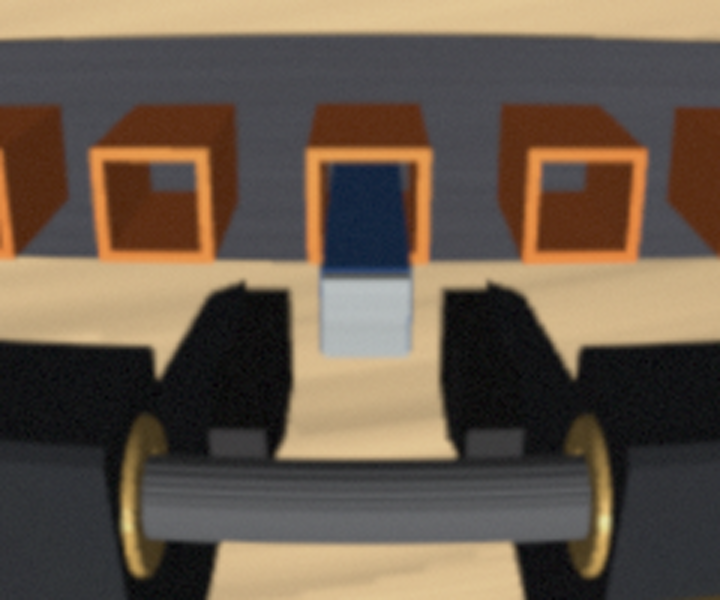

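The bar is down in the middle tube. The next bar is at (485.6, 252).

```bash
python3 -m crank '[[[4,0,0,-2,0],[5,0,0,-2,0],[5,0,0,-1,0],[5,2.4,2.3,0,0],[5,2.4,2.3,0,0],[5,2.4,2.3,0,0],[5,2.35,2.23,0,0],[5,0,0,3,-0.066],[5,0,0,3,-0.066],[5,0,0,3,0],[5,0,0,3,0],[5,0,0,0,0]]]' 20 >/dev/null; python3 - <<'E'
from h import *
w=wcam(); bars(w)
h=hsv(w["c"]).astype(int)
P,c,ok=cloud("wrist"); m=ok&(np.hypot(P[...,0]-.6188,P[...,1]-.1462)<.02)&(P[...,2]>.07); print("top",np.percentile(P[m][:,2],[50,95]).round(3) if m.any() else 0)
E
python3 go.py .5366 .2508 -.021 3.117
```

```text
bar px [446. 142.] 6059 [477.2 326.6 113.3  22.4  -1.4]
bar px [ 95. 134.] 4590 [459.3  94.9 113.6  29.9  -2.2]
bar px [323. 153.] 5602 [485.6 252.3 112.3  17.2  -1. ]
top 0
t 12.9833 pos [0.5367 0.2506 0.0233] need dx,dy,dz cm [0.01 0.02 4.43] roll -0.0 q1 0.24 q6 -1.31 F [0.7 0.8 1.7] open 49.7 g 0.0
```

```bash
python3 -m crank '[[[5,0,0,1.5,0],[5,0,0,1.5,0],[5,0,0,1,0],[5,0,0,0.4,0],[5,0,0,0,0],[0,0,0,0,0],[0,0,0,0,0],[0,0,0,0,0],[0,0,0,0,0],[0,0,0,0,0],[0,0,0,0,0]]]' 5;  python3 -m crank '[[[0,0,0,-1,0],[0,0,0,-1.5,0],[0,0,0,-1.5,0],[0,0,0,-1.5,0],[0,0,0,-2,0],[0,0,0,-2,0],[0,0,0,-2,0],[0,0,0,-2,0],[0,0,0,-2,0],[0,0,0,-2,0],[0,0,0,-2,0],[0,0,0,0,0]]]' 3
cat >> h.py <<'E'
def hang():
    P,c,ok=cloud("wrist"); h=hsv(c).astype(int); p,R=pose(); Q=(P-p)@R
    m=ok&(h[...,0]>103)&(h[...,0]<118)&(h[...,1]>110)&(abs(Q[...,0])<.04)&(abs(Q[...,1])<.014)&(P[...,2]>.03)
    X=Q[m]
    if len(X)<50: return print("few",len(X))
    a,b=np.polyfit(X[:,2],X[:,0],1); zb=np.percentile(X[:,2],99)+.004
    print("pos",p.round(4),"slope",a.round(3),"bottom tool xyz",np.round([a*zb+b-.008,np.median(X[X[:,2]>.02,1]),zb],4),"ztop",np.percentile(X[:,2],1).round(3))
E
python3 -m crank '[[[0,0,0,0,0],[0,0,0,0,0],[0,0,0,0,0],[0,0,0,0,0]]]' 3; python3 -c "
from h import *
hang()"
```

```text
time: 13.9
position: [0.5368, 0.2507, -0.0207]
ee_rot: [3.142, 0.0, 3.117]
force: [-0.4, -0.9, 2.6]
opening: 0.0159
grasp_force: 5.0
time: 14.9
position: [0.538, 0.2511, 0.1786]
ee_rot: [3.14, 0.007, 3.117]
force: [-1.1, -0.5, -0.3]
opening: 0.016
grasp_force: 3.0
time: 15.23
position: [0.5362, 0.2505, 0.1729]
ee_rot: [-3.141, -0.002, 3.117]
force: [-1.2, 0.4, -0.8]
opening: 0.0159
grasp_force: 3.0
pos [0.5364 0.2506 0.1731] slope 0.117 bottom tool xyz [0.0071 0.0006 0.0743] ztop -0.037
```

```bash
python3 -m crank '[[[0,0,0,0,0],[0,-2.4,-1.25,0,0],[0,-2.5,-1.25,0,0],[0,-2.5,-1.25,0,0],[0,-2.5,-1.29,0,0],[0,0,0,0,0.066],[0,0,0,1.8,0.066],[0,0,0,1.8,0],[0,0,0,0,0],[0,0,0,0,0]]]' 25 >/dev/null;  python3 -c "
from h import *
hang()"; python3 go.py .6342 .1978 .137 2.985
```

```text
pos [0.6346 0.1979 0.1386] slope 0.06 bottom tool xyz [0.0041 0.0006 0.0769] ztop -0.13
t 16.1667 pos [0.6346 0.1979 0.1386] need dx,dy,dz cm [ 0.04 -0.02  0.16] roll 0.0 q1 0.13 q6 -1.29 F [ 0.5 -0.6 -0.6] open 15.7 g 25.0
```

```bash
python3 -m crank '[[[0,0.15,0,0.8,0],[0,0,0,0.8,0],[0,0,0,0.8,0],[0,0,0,0,0]]]'; python3 -m crank '[[[0,0.2,0,0.5,0],[0,0.2,0,0.4,0],[0,0.2,0,0.4,0],[0,0.1,0,0.4,0],[0,0,0,0.4,0],[0,0,0,0.2,0],[0,0,0,0,0]]]' 3; python3 -m crank '[[[2.6,0,0,0,0],[2.6,0,0,0,0],[2.6,0,0,0,0],[2.6,0,0,0,0]]]'; python3 - <<'E'
from h import *
P,c,ok=cloud("wrist"); p,R=pose(); Q=(P-p)@R
m=ok&(abs(Q[...,0])<.02)&(abs(Q[...,1])<.009); X=P[m]; print(np.percentile(X,[50,90,99],axis=0).round(3).tolist())
E
```

```text
time: 16.5
position: [0.632, 0.198, 0.1119]
ee_rot: [-3.141, -0.003, 2.985]
force: [-0.1, 0.7, -1.5]
opening: 0.0159
grasp_force: 25.0
time: 17.08
position: [0.6259, 0.1991, 0.0905]
ee_rot: [-3.141, -0.001, 2.985]
force: [-0.1, -0.3, -2.0]
opening: 0.016
grasp_force: 3.0
time: 17.42
position: [0.6262, 0.1992, 0.0913]
ee_rot: [3.141, 0.0, 2.985]
force: [0.1, -0.9, -0.8]
opening: 0.0261
grasp_force: 0.0
[[0.615, 0.201, 0.121], [0.624, 0.208, 0.212], [0.629, 0.21, 0.226]]
```

```bash
python3 -m crank '[[[4,0,0,-2.5,0],[5,0,0,-2.5,0],[5,2.34,2.22,0,0],[5,2.34,2.22,0,0],[5,2.34,2.22,0,0],[5,2.34,2.22,0,0],[5,2.34,2.22,0,0],[5,0,0,3,-0.066],[5,0,0,3,-0.066],[5,0,0,3,0],[5,0,0,3,0],[5,0,0,0,0]]]' 20 >/dev/null; python3 - <<'E'
from h import *
w=wcam(); bars(w)
E
python3 go.py .528 .3269 -.021 3.117
```

```text
bar px [325. 155.] 5763 [477.3 329.1 113.5  17.3  -1.5]
bar px [  3. 177.] 596 [458.8  39.8 112.3  23.1 -17.4]
t 18.5167 pos [0.5264 0.3265 0.019 ] need dx,dy,dz cm [-0.18  0.05  4.  ] roll -0.0 q1 0.37 q6 -1.18 F [1.3 0.3 0.6] open 50.0 g 0.0
```

```bash
python3 -m crank '[[[5,-0.2,0.13,1.5,0],[5,0,0,1.5,0],[5,0,0,0.7,0],[5,0,0,0.3,0],[5,0,0,0,0],[0,0,0,0,0],[0,0,0,0,0],[0,0,0,0,0],[0,0,0,0,0],[0,0,0,0,0],[0,0,0,0,0]]]' 5;  python3 -m crank '[[[0,0,0,-1,0],[0,0,0,-1.5,0],[0,0,0,-1.5,0],[0,0,0,-1.5,0],[0,0,0,-2,0],[0,0,0,-2,0],[0,0,0,-2,0],[0,0,0,-2,0],[0,0,0,-2,0],[0,0,0,-2,0],[0,0,0,-2,0],[0,0,0,0,0]]]' 3 >/dev/null
python3 -m crank '[[[0,0,0,0,0],[0,0,0,0,0],[0,0,0,0,0],[0,0,0,0,0]]]' 3; python3 -c "
from h import *
hang()"
```

```text
time: 19.43
position: [0.5299, 0.3283, -0.0187]
ee_rot: [3.142, 0.0, 3.117]
force: [-0.0, -0.7, 0.7]
opening: 0.016
grasp_force: 5.0
time: 20.77
position: [0.5294, 0.3281, 0.1748]
ee_rot: [-3.141, -0.002, 3.117]
force: [0.3, -0.1, -0.2]
opening: 0.0162
grasp_force: 3.0
pos [0.5295 0.3282 0.175 ] slope 0.214 bottom tool xyz [0.0183 0.0002 0.0774] ztop -0.035
```

```bash
python3 -m crank '[[[0,0,0,0,0],[0,-2.52,-1.5,0,0],[0,-2.52,-1.5,0,0],[0,-2.52,-1.5,0,0],[0,-2.52,-1.5,0,0],[0,-2.52,-1.5,0,0],[0,0,0,0,0.066],[0,0,0,1.7,0.066],[0,0,0,1.7,0],[0,0,0,0,0],[0,0,0,0,0]]]' 25 >/dev/null;  python3 -c "
from h import *
hang()"; python3 go.py .6538 .25 .14 2.985
```

```text
pos [0.6541 0.2503 0.1426] slope 0.119 bottom tool xyz [0.0126 0.0005 0.0782] ztop -0.131
t 21.7833 pos [0.6541 0.2503 0.1426] need dx,dy,dz cm [ 0.02 -0.04  0.26] roll 0.0 q1 0.2 q6 -1.22 F [ 0.7 -0.2 -0.9] open 15.3 g 25.0
```

```bash
sed -i 's/&(P\[...,2\]>.03)$/\&(P[...,2]>.03)\&(Q[...,2]>-.045)/' h.py;  python3 -c "
from h import *
hang()"
```

```text
pos [0.6543 0.2504 0.1432] slope 0.218 bottom tool xyz [0.0186 0.0001 0.0772] ztop -0.035
```

```bash
python3 -m crank '[[[0,0.05,-0.03,0.8,0],[0,0,0,0.8,0],[0,0,0,0.8,0],[0,0,0,0,0]]]'; python3 -m crank '[[[0,0.3,0,0.4,0],[0,0.3,0,0.4,0],[0,0.3,0,0.4,0],[0,0.3,0,0.4,0],[0,0.3,0,0.4,0],[0,0.3,0,0.4,0],[0,0,0,0.2,0],[0,0,0,0,0]]]' 3; python3 -m crank '[[[2.6,0,0,0,0],[2.6,0,0,0,0],[2.6,0,0,0,0],[2.6,0,0,0,0]]]'; python3 - <<'E'
from h import *
P,c,ok=cloud("wrist"); p,R=pose(); Q=(P-p)@R
m=ok&(abs(Q[...,0])<.02)&(abs(Q[...,1])<.009)&(P[...,2]<.19); X=P[m]; print(np.percentile(X,[50,90,99],axis=0).round(3).tolist())
E
```

```text
time: 22.17
position: [0.6525, 0.2498, 0.1156]
ee_rot: [-3.14, -0.003, 2.985]
force: [0.6, 0.0, -1.1]
opening: 0.0156
grasp_force: 25.0
time: 22.83
position: [0.6353, 0.2528, 0.0915]
ee_rot: [-3.141, -0.001, 2.985]
force: [-0.1, -1.0, -0.3]
opening: 0.0161
grasp_force: 3.0
time: 23.17
position: [0.6358, 0.2528, 0.0922]
ee_rot: [3.141, 0.0, 2.985]
force: [-0.2, 0.1, 0.1]
opening: 0.0262
grasp_force: 0.0
[[0.624, 0.255, 0.107], [0.634, 0.261, 0.125], [0.638, 0.263, 0.125]]
```

```bash
python3 -m crank '[[[4,0,0,-3.5,0],[5,0,0,-3.5,0],[5,1.65,-3.05,0,0],[5,1.65,-3.05,0,0],[5,1.65,-3.05,0,0],[5,1.65,-3.05,0,0],[5,1.65,-3.05,0,0],[5,1.65,-3.05,0,0],[5,0,0,3,-0.061],[5,0,0,3,-0.061],[5,0,0,3,0],[5,0,0,0,0]]]' 20 >/dev/null; python3 - <<'E'
from h import *
w=wcam(); bars(w)
E
python3 go.py .5098 .0877 -.021 3.107
```

```text
bar px [220. 146.] 3758 [452.9  12.5 112.7  21.3  -6.3]
bar px [321. 148.] 3548 [459.   89.6 112.6  17.6  -2.3]
bar px [ 35. 266.] 414 [ 564.3 -265.8  119.1   13.9   87.7]
t 24.2667 pos [0.508  0.0875 0.0706] need dx,dy,dz cm [-0.22  0.03  9.16] roll -0.001 q1 -0.06 q6 -1.59 F [-0.3 -0.8  0.7] open 50.2 g 0.0
```

```bash
python3 -m crank '[[[5,-0.15,0,3,0],[5,0,0,3,0],[5,0,0,2,0],[5,0,0,0.8,0],[5,0,0,0.3,0],[5,0,0,0,0],[0,0,0,0,0],[0,0,0,0,0],[0,0,0,0,0],[0,0,0,0,0],[0,0,0,0,0],[0,0,0,0,0]]]' 5;  python3 -m crank '[[[0,0,0,-1,0],[0,0,0,-1.5,0],[0,0,0,-1.5,0],[0,0,0,-1.5,0],[0,0,0,-2,0],[0,0,0,-2,0],[0,0,0,-2,0],[0,0,0,-2,0],[0,0,0,-2,0],[0,0,0,-2,0],[0,0,0,-2,0],[0,0,0,0,0]]]' 3 >/dev/null
python3 -m crank '[[[0,0,0,0,0],[0,0,0,0,0],[0,0,0,0,0],[0,0,0,0,0]]]' 3; python3 -c "
from h import *
hang()"
```

```text
time: 25.27
position: [0.5109, 0.0875, -0.0187]
ee_rot: [-3.142, 0.0, 3.107]
force: [-0.8, 0.1, 2.7]
opening: 0.0156
grasp_force: 5.0
time: 26.6
position: [0.5102, 0.0875, 0.175]
ee_rot: [3.142, -0.002, 3.107]
force: [-0.6, 0.5, -0.3]
opening: 0.0158
grasp_force: 3.0
pos [0.5104 0.0875 0.1752] slope 0.177 bottom tool xyz [0.0135 0.0006 0.0769] ztop -0.035
```

```bash
python3 -m crank '[[[0,0,0,0,0],[0,-2.26,0.13,0,0],[0,-2.26,0.13,0,0],[0,-2.26,0.13,0,0],[0,-2.26,0.13,0,0],[0,-2.26,0.13,0,0],[0,0,0,0,0.061],[0,0,0,1.7,0.061],[0,0,0,1.7,0],[0,0,0,0,0],[0,0,0,0,0]]]' 25 >/dev/null;  python3 -c "
from h import *
hang()"; python3 go.py .6236 .0901 .14 2.985
```

```text
pos [0.6241 0.09   0.1426] slope 0.177 bottom tool xyz [0.014  0.0008 0.0777] ztop -0.034
t 27.6167 pos [0.6241 0.09   0.1426] need dx,dy,dz cm [0.05 0.   0.26] roll 0.0 q1 -0.04 q6 -1.46 F [ 0.1  0.9 -0.4] open 15.2 g 25.0
```

```bash
python3 -m crank '[[[0,0,0,0.8,0],[0,0,0,0.8,0],[0,0,0,0.8,0],[0,0,0,0,0]]]'; python3 -m crank '[[[0,0.25,0,0.4,0],[0,0.25,0,0.4,0],[0,0.25,0,0.4,0],[0,0.25,0,0.4,0],[0,0.25,0,0.4,0],[0,0.1,0,0.4,0],[0,0,0,0.2,0],[0,0,0,0,0]]]' 3; python3 -m crank '[[[2.6,0,0,0,0],[2.6,0,0,0,0],[2.6,0,0,0,0],[2.6,0,0,0,0]]]'; python3 - <<'E'
from h import *
P,c,ok=cloud("wrist"); p,R=pose(); Q=(P-p)@R
m=ok&(abs(Q[...,0])<.02)&(abs(Q[...,1])<.009)&(P[...,2]<.19); X=P[m]; print(np.percentile(X,[50,90,99],axis=0).round(3).tolist())
E
```

```text
time: 27.95
position: [0.623, 0.0901, 0.116]
ee_rot: [-3.141, -0.003, 2.985]
force: [-0.3, -0.4, -1.0]
opening: 0.0155
grasp_force: 25.0
time: 28.62
position: [0.6103, 0.0922, 0.0915]
ee_rot: [-3.142, -0.001, 2.985]
force: [-0.1, -0.2, -1.1]
opening: 0.016
grasp_force: 3.0
time: 28.95
position: [0.6107, 0.0922, 0.0923]
ee_rot: [3.142, 0.0, 2.985]
force: [-0.3, 0.2, 0.7]
opening: 0.026
grasp_force: 0.0
[[0.599, 0.094, 0.107], [0.609, 0.101, 0.125], [0.613, 0.103, 0.125]]
```

```bash
python3 - <<'E'
from h import *
P,c,ok=cloud("wrist"); p,R=pose(); Q=(P-p)@R
for a,b in((.03,.06),(.06,.095)):
  for s in(1,-1):
    m=ok&(abs(Q[...,0])<.045)&(Q[...,1]*s>a)&(Q[...,1]*s<b)&(P[...,2]>.135); X=Q[m]; print(a,s,len(X),np.percentile(X,[1,50,99],axis=0).round(3).tolist() if len(X) else "")
# jar & foot refine
w=wcam(); h=hsv(w["c"]).astype(int)
m=ok&(abs(P[...,0]-.56)<.04)&(abs(P[...,1]+.03)<.04)&(P[...,2]>.044)&(P[...,2]<.056); print("jar",m.sum(),P[m].mean(0) if m.any() else 0, rect(P[m]) if m.sum()>5 else 0)
E
```

```text
0.03 1 9863 [[0.015, 0.03, -0.138], [0.022, 0.04, -0.12], [0.033, 0.059, -0.1]]
0.03 -1 9185 [[0.014, -0.06, -0.139], [0.022, -0.04, -0.119], [0.033, -0.03, -0.1]]
0.06 1 11723 [[-0.022, 0.061, -0.138], [0.023, 0.078, -0.129], [0.033, 0.093, -0.096]]
0.06 -1 11354 [[-0.007, -0.091, -0.138], [0.023, -0.076, -0.129], [0.033, -0.061, -0.096]]
jar 1490 [ 0.56155217 -0.02231993  0.04994827] [561.8 -24.3  36.5  35.8  73.5]
```

The gripper body starts about 96 mm behind the TCP, so it clears the jar and the foot. Now the last bar, at (453, 12).

```bash
python3 -m crank '[[[4,0,0,-3.5,0],[5,0,0,-3.5,0],[5,2.3,-2.55,0,0],[5,2.3,-2.55,0,0],[5,2.3,-2.55,0,0],[5,2.32,-2.56,0,0],[5,0,0,3,-0.049],[5,0,0,3,0],[5,0,0,3,0],[5,0,0,0,0],[5,0,0,0,0]]]' 20 >/dev/null; python3 - <<'E'
from h import *
w=wcam(); bars(w)
E
python3 go.py .5037 .006 -.020 3.034
```

```text
bar px [321. 143.] 3466 [452.8  10.7 112.6  17.5  -5.8]
t 30.0667 pos [0.5042 0.0056 0.0732] need dx,dy,dz cm [0.06 0.03 9.32] roll -0.0 q1 -0.22 q6 -1.68 F [-0.2  0.1 -0.8] open 50.0 g 0.0
```

```bash
python3 -m crank '[[[5,0,0,3,0],[5,0,0,3,0],[5,0,0,2,0],[5,0,0,0.9,0],[5,0,0,0.3,0],[5,0,0,0,0],[0,0,0,0,0],[0,0,0,0,0],[0,0,0,0,0],[0,0,0,0,0],[0,0,0,0,0],[0,0,0,0,0]]]' 5;  python3 -m crank '[[[0,0,0,-1,0],[0,0,0,-1.5,0],[0,0,0,-1.5,0],[0,0,0,-1.5,0],[0,0,0,-2,0],[0,0,0,-2,0],[0,0,0,-2,0],[0,0,0,-2,0],[0,0,0,-2,0],[0,0,0,-2,0],[0,0,0,-2,0],[0,0,0,0,0]]]' 3 >/dev/null
python3 -m crank '[[[0,0,0,0,0],[0,0,0,0,0],[0,0,0,0,0],[0,0,0,0,0]]]' 3; python3 -c "
from h import *
hang()"
```

```text
time: 31.07
position: [0.5037, 0.0056, -0.0197]
ee_rot: [-3.141, 0.0, 3.034]
force: [-1.2, -0.1, 1.6]
opening: 0.0161
grasp_force: 5.0
time: 32.4
position: [0.5031, 0.0058, 0.174]
ee_rot: [3.141, -0.002, 3.034]
force: [-0.5, 0.1, -0.1]
opening: 0.0163
grasp_force: 3.0
pos [0.5032 0.0058 0.1742] slope 0.254 bottom tool xyz [0.0214 0.0008 0.0736] ztop -0.037
```

```bash
python3 -m crank '[[[0,0,0,0,0],[0,-2.32,0.85,0,0],[0,-2.32,0.85,0,0],[0,-2.32,0.85,0,0],[0,-2.32,0.85,0,0],[0,-2.31,0.83,0,0],[0,0,0,0,0.049],[0,0,0,1.7,0],[0,0,0,1.7,0],[0,0,0,0,0],[0,0,0,0,0]]]' 25 >/dev/null;  python3 -c "
from h import *
hang()"; python3 go.py .623 .0354 .14 2.985
```

```text
pos [0.6235 0.0352 0.1416] slope 0.254 bottom tool xyz [0.0219 0.0008 0.0745] ztop -0.036
t 33.4167 pos [0.6235 0.0352 0.1416] need dx,dy,dz cm [0.05 0.01 0.16] roll -0.0 q1 -0.13 q6 -1.54 F [ 0.4 -0.4 -0. ] open 15.3 g 25.0
```

```bash
python3 -m crank '[[[0,0.1,0,0.8,0],[0,0,0,0.8,0],[0,0,0,0.8,0],[0,0,0,0,0]]]'; python3 -m crank '[[[0,0.35,0,0.35,0],[0,0.35,0,0.35,0],[0,0.35,0,0.4,0],[0,0.35,0,0.4,0],[0,0.3,0,0.4,0],[0,0.2,0,0.4,0],[0,0,0,0.2,0],[0,0,0,0,0]]]' 3; python3 -m crank '[[[2.6,0,0,0,0],[2.6,0,0,0,0],[2.6,0,0,0,0],[2.6,0,0,0,0]]]'; python3 - <<'E'
from h import *
P,c,ok=cloud("wrist"); p,R=pose(); Q=(P-p)@R
m=ok&(abs(Q[...,0])<.02)&(abs(Q[...,1])<.009)&(P[...,2]<.19); X=P[m]; print(np.percentile(X,[50,90,99],axis=0).round(3).tolist())
E
```

```text
time: 33.75
position: [0.6215, 0.0355, 0.115]
ee_rot: [-3.142, -0.003, 2.985]
force: [0.2, 0.1, -0.7]
opening: 0.0154
grasp_force: 25.0
time: 34.42
position: [0.6033, 0.0384, 0.0915]
ee_rot: [-3.142, -0.001, 2.985]
force: [0.0, 0.1, -0.1]
opening: 0.0161
grasp_force: 3.0
time: 34.75
position: [0.6037, 0.0383, 0.0922]
ee_rot: [-3.142, 0.0, 2.985]
force: [-0.2, -0.3, -0.1]
opening: 0.026
grasp_force: 0.0
[[0.592, 0.041, 0.107], [0.602, 0.047, 0.125], [0.606, 0.049, 0.125]]
```

All five bars are in, with tops at about 125 mm. Next I look at the tray and the fittings.

```bash
python3 -m crank '[[[5,0,0,-3.5,0],[8.8,0,0,-3.5,0],[8.8,0,0,-3.5,0],[8.8,-1.4,-3,-0.5,0],[8.8,-1.4,-3,-0.5,0],[8.8,-1.4,-3,0,0],[8.8,-1.4,-3,0,-0.08],[8.8,-1.4,-3,0,-0.077],[8.8,-1.4,-3,0,0],[8.8,0,0,0,0],[8.8,0,0,0,0],[8.8,0,0,0,0]]]' 20; python3 - <<'E'
from h import *; import pickle
w=wcam(); pickle.dump(w,open("w3.pkl","wb")); h=hsv(w["c"]); H,S,V=[h[...,i].astype(int) for i in range(3)]
P,c,ok=cloud("wrist")
cv2.imwrite("pics/w3.png",w["c"][:,:,::-1])
roi=np.zeros((400,640),bool); roi[:250]=1
def rep(n,m,hh,a=100):
    for b in blobs(m,a): print(n,b.mean(0).round(),len(b),rect(onplane(w,b,hh)))
rep("yel",roi&(H>22)&(H<32)&(S>150),.010)
rep("red",roi&((H<5)|(H>175))&(S>150),.03)
# stub tops by depth
m=roi&ok&(P[...,2]>.039)&(P[...,2]<.049)
for b in blobs(m,60):
    X=P[b[:,1],b[:,0]]; print("top44",b.mean(0).round(),len(b),rect(X),rect(onplane(w,b,.044)),np.median(c[b[:,1],b[:,0]],0))
E
```

```text
time: 35.8
position: [0.6657, -0.1492, 0.2069]
ee_rot: [3.141, -0.0, -3.141]
force: [-0.6, -0.4, -0.1]
opening: 0.0875
grasp_force: 0.0
yel [196. 138.] 486 [ 612.9 -299.7   45.6   39.1   -3.3]
red [374.  33.] 1021 [493.9 -89.8  41.2  36.9 -12.2]
top44 [263.   2.] 95 [ 460.5 -215.1   21.6    9.    89.2] [ 461.5 -214.8   21.7    8.9   85. ] [129. 105.  58.]
top44 [18. 38.] 508 [ 399.3 -648.1  205.    68.3   31.1] [ 403.  -645.2  200.5   73.2   29.5] [5. 5. 5.]
top44 [189.  21.] 312 [ 471.8 -302.1   25.1   23.7   19.9] [ 472.3 -301.4   25.5   24.    40.6] [186. 185. 184.]
top44 [378.  27.] 449 [489.7 -86.6  24.9  24.7 -14.7] [490.2 -87.2  25.5  24.7 -14.7] [118.  29.  26.]
top44 [421.  96.] 85 [566.2 -36.3  35.5  13.1  20.1] [566.3 -37.5  35.3  14.3  19.4] [91. 91. 89.]
top44 [ 58. 111.] 194 [ 554.5 -531.7   65.3   30.9   -8.4] [ 555.1 -531.    65.5   36.4  -11.2] [62. 61. 56.]
top44 [470. 128.] 102 [599.1  25.   29.8   2.3  -9.3] [599.1  24.6  29.9   6.3  -8.5] [68. 33. 14.]
top44 [ 21. 204.] 433 [ 687.6 -675.4  199.5   21.5   28.4] [ 685.4 -667.9  196.7   21.2   28.5] [186. 185. 184.]
top44 [330. 233.] 147 [ 731.5 -139.    62.4   19.4  -86.9] [ 730.8 -139.5   62.2   21.   -86.5] [68. 66. 62.]
```

View pics/w3.png

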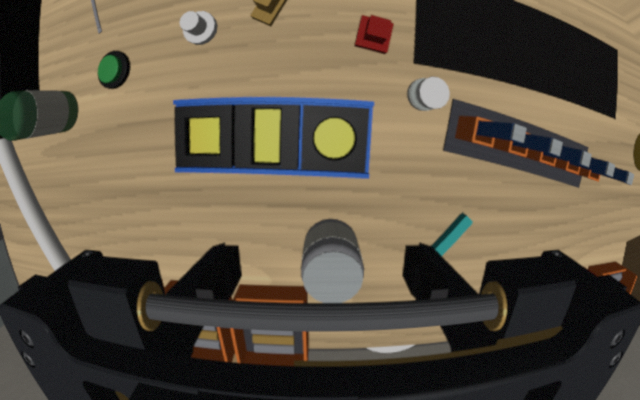

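The view shows the pockets at (204,136) square, (267,136) oblong and (335,138) round. The red foot is at (375,33), the cap at (197,25), the brass clamp at (268,8), and the five bars stand in their tubes. Now I fit the pockets.

```bash
cat > tray.py <<'E'
from h import *; import pickle
from scipy.optimize import minimize
w=pickle.load(open("w3.pkl","rb")); h=hsv(w["c"]).astype(int); Y=((h[...,0]>20)&(h[...,0]<34)&(h[...,1]>110)).astype(float)
def sd(n,X,p):
    d=X[:,:2]-p[:2]; c,s=np.cos(p[2]),np.sin(p[2]); x=np.abs(c*d[:,0]+s*d[:,1]); y=np.abs(-s*d[:,0]+c*d[:,1])
    return .024-np.hypot(x,y) if n=="round" else (np.minimum(.022-x,.022-y) if n=="square" else np.minimum(.032-x,.016-y))
for n,u0,p0 in(("square",204,(.613,-.302,-.03)),("oblong",267,(.616,-.221,-.03)),("round",335,(.62,-.139,-.03))):
    v,u=np.mgrid[100:172,u0-33:u0+33]; uv=np.c_[u.ravel(),v.ravel()]; A=onplane(w,uv,.010); B=onplane(w,uv,.024); y=Y[v,u].ravel()
    f=lambda p:np.mean((1/(1+np.exp(-np.minimum(sd(n,A,p),sd(n,B,p))/.0006))-y)**2)
    r=minimize(f,p0,method="Nelder-Mead",options=dict(initial_simplex=[p0,np.add(p0,(.006,0,0)),np.add(p0,(0,.006,0)),np.add(p0,(0,0,.06))],maxiter=400)); print(n,r.x.round(4),r.fun.round(4))
E
python3 tray.py; python3 go.py .490 -.087 -.008 2.885
```

```text
square [ 0.6122 -0.2943 -0.0251] 0.0329
oblong [ 0.6158 -0.2148 -0.0524] 0.0314
round [ 0.6195 -0.1341 -0.0544] 0.0206
t 35.9 pos [ 0.6657 -0.1486  0.2075] need dx,dy,dz cm [17.57  6.18 21.54] roll 0.258 q1 -0.39 q6 -1.96 F [-0.3  0.2 -0.7] open 87.9 g 0.0
```

```bash
python3 -m crank '[[[6,3.5,1.24,0,0],[6,3.5,1.24,0,0],[6,3.5,1.24,0,0],[6,3.5,1.24,1,0],[6,3.5,1.22,1,0],[6,0,0,2.5,0.086],[6,0,0,2.5,0.086],[6,0,0,2.5,0.086],[6,0,0,2,0],[6,0,0,0,0],[6,0,0,0,0]]]' 20 >/dev/null; python3 go.py .490 -.087 -.008 2.885; cat >> h.py <<'E'
def stub(lo=.039,hi=.049,rad=.05,amin=40):
    "loose stub tops near the tool, by depth and by plane projection"
    P,c,ok=cloud("wrist"); w=wcam(); p=pose()[0]
    m=ok&(P[...,2]>lo)&(P[...,2]<hi)&(np.hypot(P[...,0]-p[0],P[...,1]-p[1])<rad)
    for b in blobs(m,amin):
        X=P[b[:,1],b[:,0]]; print("px",b.mean(0).round(),len(b),"depth",rect(X),"plane",rect(onplane(w,b,(lo+hi)/2)),np.median(c[b[:,1],b[:,0]],0))
E
python3 -c "
from h import *
stub()"
```

```text
t 36.8167 pos [ 0.4906 -0.0873  0.0924] need dx,dy,dz cm [ 0.06  0.02 10.04] roll 0.0 q1 -0.41 q6 -1.73 F [ 0.3  0.1 -0.2] open 59.9 g 0.0
px [322. 210.] 968 depth [489.4 -86.5  24.2  24.   77. ] plane [489.8 -86.8  24.6  24.2 -12.8] [150.  39.  35.]
```

```bash
python3 -m crank '[[[6,0.07,0.05,3,-0.032],[6,0,0,3,0],[6,0,0,2.5,0],[6,0,0,1.2,0],[6,0,0,0.3,0],[6,0,0,0,0],[1,0,0,0,0],[1,0,0,0,0],[1,0,0,0,0],[1,0,0,0,0],[1,0,0,0,0]]]' 25; python3 -m crank '[[[1,0,0,-1,0],[1,0,0,-1.5,0],[1,0,0,-2,0],[1,0,0,-2,0],[1,0,0,-2,0],[1,0,0,-2,0],[1,0,0,0,0]]]' 25;  python3 -c "
from h import *
stub(.13,.19,.03)"; python3 go.py .6122 -.2943 .1 3.097
```

```text
time: 37.83
position: [0.4905, -0.0875, -0.0075]
ee_rot: [-3.141, 0.001, 2.916]
force: [-0.0, -0.3, -0.1]
opening: 0.0291
grasp_force: 0.0
time: 38.42
position: [0.4919, -0.0881, 0.1011]
ee_rot: [-3.14, 0.007, 2.916]
force: [0.6, -0.2, -0.5]
opening: 0.0237
grasp_force: 25.0
px [322. 271.] 6863 depth [491.2 -87.1  55.5  25.3  76.7] plane [481.7 -84.7  57.   31.5  77.2] [43. 19. 20.]
px [271. 338.] 89 depth [ 493.8 -107.3   12.1    0.6  -14. ] plane [ 515.2 -117.5   14.     3.4  -18.2] [15. 16. 17.]
px [372. 338.] 89 depth [502.4 -69.7  12.3   0.6 -12.5] plane [526.1 -70.   14.1   3.4  -7.6] [24. 24. 21.]
t 38.5167 pos [ 0.4903 -0.0874  0.0974] need dx,dy,dz cm [-16.51 -17.43  -0.24] roll -0.181 q1 -0.41 q6 -1.76 F [-0.1  0.2 -1.7] open 23.9 g 25.0
```

```bash
cat >> h.py <<'E'
def held(hl,hh_,smin=80,vmin=40):
    "held part's visible points in tool frame: stub top plate"
    P,c,ok=cloud("wrist"); h=hsv(c).astype(int); p,R=pose(); Q=(P-p)@R
    hm=((h[...,0]>=hl)&(h[...,0]<=hh_)) if hl<=hh_ else ((h[...,0]>=hl)|(h[...,0]<=hh_))
    m=ok&hm&(h[...,1]>=smin)&(h[...,2]>=vmin)&(abs(Q[...,0])<.04)&(abs(Q[...,1])<.035)&(Q[...,2]>-.08)&(Q[...,2]<.06)
    X=Q[m]; zt=np.percentile(X[:,2],2); T=X[X[:,2]<zt+.003]; B=X[(X[:,2]>zt+.024)]
    print("pos",p.round(4),"n",len(X),"ztop",np.median(T[:,2]).round(4),"top rect",rect(T),"base z",np.percentile(B[:,2],[2,50,98]).round(4) if len(B) else 0,"base rect",rect(B) if len(B)>9 else 0)
E
python3 -c "
from h import *
held(170,8)"
```

```text
pos [ 0.4899 -0.0873  0.0966] n 5149 ztop -0.0471 top rect [ -0.    0.6  25.   24.9 -89.2] base z [-0.0231 -0.0169 -0.0073] base rect [10.5  0.6 39.6 19.4 89.8]
```

```bash
python3 -m crank '[[[1,-2.36,-2.49,0,0],[1,-2.36,-2.49,0,0],[1,-2.36,-2.49,0,0],[1,-2.36,-2.49,0,0],[1,-2.36,-2.49,0,0],[1,-2.36,-2.49,0,0],[1,-2.36,-2.49,0,0],[1,0,0,1,-0.09],[1,0,0,1,-0.091],[1,0,0,1,0],[1,0,0,0,0],[1,0,0,0,0]]]' 25 >/dev/null; python3 go.py .6122 -.2943 .06 3.097; python3 - <<'E'
from h import *; import pickle
held(170,8)
w=wcam(); pickle.dump(w,open("w4.pkl","wb")); cv2.imwrite("pics/w4.png",cv2.resize(w["c"][130:330,160:480],(800,500),interpolation=2)[:,:,::-1])
E
```

```text
t 39.5667 pos [ 0.6117 -0.2937  0.0659] need dx,dy,dz cm [-0.05 -0.06  0.59] roll -0.003 q1 -0.62 q6 -2.14 F [ 1.  -0.4 -0.4] open 23.5 g 25.0
pos [ 0.6122 -0.294   0.0669] n 5152 ztop -0.0451 top rect [ 1.   0.8 24.9 24.4 88.8] base z [-0.0213 -0.015   0.0427] base rect [ -1.2   0.7  56.3  44.6 -89.7]
```

View pics/w4.png

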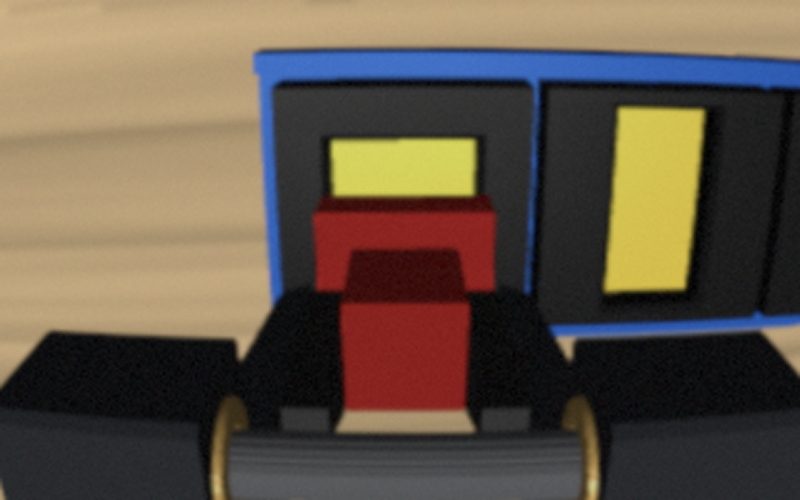

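The red foot is laterally centred on the square pocket: pocket edges at 322–484 and foot base at 314–495 in the crop. I'll check the tray's x and yaw from the oblong pocket, which is fully visible here.

```bash
python3 - <<'E'
exec(open("tray.py").read().split("for n,u0")[0])
w=pickle.load(open("w4.pkl","rb")); h=hsv(w["c"]).astype(int); Y=((h[...,0]>20)&(h[...,0]<34)&(h[...,1]>110)).astype(float)
def go(n,p0,u1,u2,v1,v2):
    v,u=np.mgrid[v1:v2,u1:u2]; uv=np.c_[u.ravel(),v.ravel()]; A=onplane(w,uv,.010); B=onplane(w,uv,.024); y=Y[v,u].ravel()
    f=lambda p:np.mean((1/(1+np.exp(-np.minimum(sd(n,A,p),sd(n,B,p))/.0006))-y)**2)
    r=minimize(f,p0,method="Nelder-Mead",options=dict(initial_simplex=[p0,np.add(p0,(.006,0,0)),np.add(p0,(0,.006,0)),np.add(p0,(0,0,.06))],maxiter=400)); print(n,r.x.round(4),r.fun.round(4))
go("oblong",(.6158,-.2148,-.045),385,458,160,256)
go("square",(.6122,-.2943,-.045),280,362,170,207)
E
```

```text
oblong [ 0.6154 -0.2143 -0.0238] 0.0471
square [ 0.6109 -0.2941 -0.0465] 0.0245
```

```bash
python3 -m crank '[[[1,0,-0.1,1.5,0],[1,0,0,1.5,0],[1,0,0,1,0],[1,0,0,0,0]]]' 25; python3 go.py .6122 -.2949 .01 3.097;  python3 -m crank '[[[1,0,0,0.4,0],[1,0,0,0.4,0],[1,0,0,0.3,0],[1,0,0,0.3,0],[1,0,0,0,0]]]' 25
```

```text
time: 40.0
position: [0.6114, -0.2946, 0.0252]
ee_rot: [3.14, -0.003, 3.096]
force: [-0.7, -0.5, -1.6]
opening: 0.0237
grasp_force: 25.0
t 40.0 pos [ 0.6114 -0.2946  0.0252] need dx,dy,dz cm [-0.09 -0.03  1.52] roll -0.001 q1 -0.62 q6 -2.15 F [-0.7 -0.5 -1.6] open 23.7 g 25.0
time: 40.42
position: [0.612, -0.2952, 0.0126]
ee_rot: [3.141, -0.001, 3.097]
force: [-0.9, 0.4, -0.5]
opening: 0.0238
grasp_force: 25.0
```

```bash
python3 -m crank '[[[1,0,0,0.15,0],[1,0,0,0.15,0],[1,0,0,0,0]]]' 25; python3 -m crank '[[[5,0,0,0,0],[5,0,0,0,0],[5,0,0,0,0],[5,0,0,-1,0],[5,0,0,-3,0],[5,0,0,-3,0],[5,0,0,-1,0],[5,0,0,0,0]]]' 20;  python3 -c "
from h import *
stub(.045,.062,.05)"
```

```text
time: 40.67
position: [0.6121, -0.2952, 0.0099]
ee_rot: [3.141, -0.0, 3.097]
force: [-0.3, 0.2, -0.1]
opening: 0.0237
grasp_force: 25.0
time: 41.33
position: [0.6135, -0.2961, 0.0937]
ee_rot: [-3.138, 0.005, 3.097]
force: [0.4, 0.0, -0.1]
opening: 0.0501
grasp_force: 0.0
px [322. 213.] 1080 depth [ 611.9 -295.4   24.3   23.5   -2.1] plane [ 609.1 -294.6   25.2   23.3   -2.5] [133.  34.  30.]
```

```bash
python3 - <<'E'
from h import *
P,c,ok=cloud("wrist"); m=ok&(np.hypot(P[...,0]-.612,P[...,1]+.295)<.008)&(P[...,2]>.03); print("foot top z",np.median(P[m][:,2]))
E
python3 -m crank '[[[5,3.49,-0.3,0,0],[5,3.49,-0.3,0,0],[5,3.49,-0.3,0,0],[5,3.49,-0.3,0,0],[5,0,0,0,0],[5,0,0,0,0]]]' 20 >/dev/null; python3 -c "
from h import *
stub()"; python3 go.py .472 -.3015 -.01 3.097
```

```text
foot top z 0.05425985730749173
px [319. 213.] 826 depth [ 470.5 -302.2   24.3   24.2   85.4] plane [ 471.3 -302.5   25.3   24.1   -2.6] [171. 170. 170.]
t 42.0833 pos [ 0.4727 -0.3011  0.0894] need dx,dy,dz cm [ 0.06 -0.05  9.94] roll -0.0 q1 -0.78 q6 -2.3 F [ 0.1 -0.4 -0. ] open 49.7 g 0.0
```

```bash
python3 -m crank '[[[5,0.17,-0.12,3,0],[5,0,0,3,0],[5,0,0,2.5,0],[5,0,0,1.1,0],[5,0,0,0.3,0],[5,0,0,0,0],[1,0,0,0,0],[1,0,0,0,0],[1,0,0,0,0],[1,0,0,0,0],[1,0,0,0,0],[1,0,0,0,0]]]' 25; python3 -m crank '[[[1,0,0,0,0],[1,0,0,-1,0],[1,0,0,-1.5,0],[1,0,0,-2,0],[1,0,0,-2,0],[1,0,0,-2,0],[1,0,0,-1,0],[1,0,0,0,0],[1,0,0,0,0]]]' 25;  python3 -c "
from h import *
held(0,179,0,110)"; python3 go.py .6195 -.1341 .06 3.097
```

```text
time: 43.08
position: [0.4708, -0.3025, -0.0082]
ee_rot: [-3.141, 0.001, 3.097]
force: [0.1, 0.4, 5.5]
opening: 0.0242
grasp_force: 25.0
time: 43.83
position: [0.4703, -0.302, 0.0858]
ee_rot: [3.142, -0.0, 3.097]
force: [-0.7, 0.4, -1.9]
opening: 0.0244
grasp_force: 25.0
pos [ 0.47   -0.3018  0.0851] n 3337 ztop -0.053 top rect [-1.4 -6.9 38.2 24.6 83.6] base z [-0.0244 -0.023  -0.0214] base rect [11.4  0.  43.2 19.8 87. ]
t 43.8833 pos [ 0.47   -0.3018  0.0851] need dx,dy,dz cm [-14.18  17.42   2.51] roll -0.0 q1 -0.78 q6 -2.31 F [-0.8 -0.8 -1.2] open 24.3 g 25.0
```

```bash
python3 -m crank '[[[1,-2.02,2.49,0,0],[1,-2.02,2.49,0,0],[1,-2.02,2.49,0,0],[1,-2.02,2.49,0,0],[1,-2.02,2.49,0,0],[1,-2.02,2.49,0,0],[1,-2,2.48,0,0],[1,0,0,1,0],[1,0,0,1,0],[1,0,0,0,0],[1,0,0,0,0],[1,0,0,0,0]]]' 25 >/dev/null; python3 go.py .6186 -.1341 .001 3.097; python3 - <<'E'
exec(open("tray.py").read().split("for n,u0")[0])
held(0,179,0,110)
w=wcam(); pickle.dump(w,open("w5.pkl","wb")); h=hsv(w["c"]).astype(int); Y=((h[...,0]>20)&(h[...,0]<34)&(h[...,1]>110)).astype(float)
cv2.imwrite("pics/w5.png",cv2.resize(w["c"][130:330,160:480],(800,500),interpolation=2)[:,:,::-1])
def go(n,p0,u1,u2,v1,v2):
    v,u=np.mgrid[v1:v2,u1:u2]; uv=np.c_[u.ravel(),v.ravel()]; A=onplane(w,uv,.010); B=onplane(w,uv,.024); y=Y[v,u].ravel()
    f=lambda p:np.mean((1/(1+np.exp(-np.minimum(sd(n,A,p),sd(n,B,p))/.0006))-y)**2)
    r=minimize(f,p0,method="Nelder-Mead",options=dict(initial_simplex=[p0,np.add(p0,(.006,0,0)),np.add(p0,(0,.006,0)),np.add(p0,(0,0,.06))],maxiter=400)); print(n,r.x.round(4),r.fun.round(4))
u=project(w,[(.6158,-.2145,.01),(.6195,-.1341,.01)]); print(u)
a,b=u[0].astype(int); go("oblong",(.6158,-.2148,-.045),a-36,a+36,b-48,min(b+48,250))
E
```

```text
t 44.8833 pos [ 0.6187 -0.1354  0.0659] need dx,dy,dz cm [0.01 0.13 6.49] roll -0.002 q1 -0.4 q6 -1.92 F [ 0.1  0.1 -0.8] open 24.4 g 25.0
pos [ 0.619  -0.1354  0.0663] n 5135 ztop -0.0519 top rect [ -0.1  -0.6  54.8  24.6 -83.3] base z [-0.0233 -0.0101  0.0595] base rect [13.1  2.3 69.  59.2 84.6]
[[223.83284479 209.99408896]
 [322.83885176 210.21152319]]
oblong [ 0.6155 -0.2141 -0.0595] 0.0502
```

View pics/w5.png

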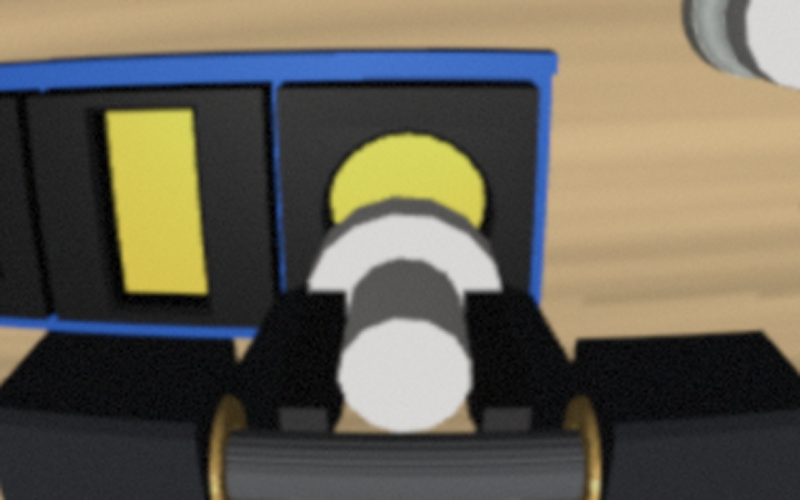

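The cap base (centre 405) is about 1 mm left of the round pocket (centre 408), which agrees with the computed +1.3 mm shift. Lowering.

```bash
python3 -m crank '[[[1,0,0.13,1.5,0],[1,0,0,1.5,0],[1,0,0,1,0],[1,0,0,0.6,0],[1,0,0,0,0]]]' 25; python3 -m crank '[[[1,0,0,0.4,0],[1,0,0,0.4,0],[1,0,0,0.3,0],[1,0,0,0.3,0],[1,0,0,0.2,0],[1,0,0,0,0]]]' 25
```

```text
time: 45.4
position: [0.6188, -0.1332, 0.019]
ee_rot: [3.141, -0.002, 3.096]
force: [1.0, 0.7, 0.1]
opening: 0.0238
grasp_force: 25.0
time: 45.9
position: [0.6192, -0.1331, 0.0036]
ee_rot: [3.141, -0.001, 3.097]
force: [-0.3, 0.4, -0.1]
opening: 0.0244
grasp_force: 25.0
```

```bash
python3 -m crank '[[[1,0,0,0.2,0],[1,0,0,0,0],[5,0,0,0,0],[5,0,0,0,0],[5,0,0,0,0],[5,0,0,-1,0],[5,0,0,-3,0],[5,0,0,-3,0],[5,0,0,-1,0],[5,0,0,0,0]]]' 25;  python3 -c "
from h import *
stub(.045,.062,.05)
P,c,ok=cloud('wrist'); m=ok&(np.hypot(P[...,0]-.6195,P[...,1]+.134)<.008)&(P[...,2]>.03); print('cap top z',np.median(P[m][:,2]))"
python3 -m crank '[[[5.5,3.38,-1.7,0,0],[5.5,3.38,-1.7,0,0],[5.5,3.38,-1.7,0,0],[5.5,3.38,-1.7,0,0],[5.5,3.38,-1.7,0,0],[5.5,0,0,0,0],[5.5,0,0,0,0]]]' 20; python3 -c "
from h import *
stub(rad=.07)"
```

```text
time: 46.73
position: [0.6208, -0.1337, 0.0854]
ee_rot: [-3.14, 0.006, 3.097]
force: [0.6, 0.1, -0.4]
opening: 0.0498
grasp_force: 0.0
px [322. 216.] 991 depth [ 619.4 -133.1   24.9   24.5   -1.8] plane [ 616.3 -132.4   26.6   23.9   -2.5] [219. 219. 218.]
cap top z 0.0542521600850179
time: 47.47
position: [0.4454, -0.2107, 0.0811]
ee_rot: [3.14, -0.002, 3.094]
force: [0.2, 0.1, 1.5]
opening: 0.0553
grasp_force: 0.0
px [324. 215.] 1338 depth [ 444.5 -208.8   36.4   20.7  -29. ] plane [ 445.3 -208.6   37.    20.8  -28.6] [129. 105.  57.]
```

```bash
python3 -m crank '[[[5,0.08,0.2,0,0],[5,0,0,0.5,0.115],[5,0,0,1.5,0.115],[5,0,0,2,0.115],[5,0,0,2,0.112],[5,0,0,0,0],[5,0,0,0,0]]]' 20 >/dev/null;  python3 -c "
from h import *
stub(rad=.05)"; python3 go.py .4447 -.2087 -.01 2.639
```

```text
px [316. 248.] 2223 depth [ 444.4 -208.8   36.5   20.   -29.9] plane [ 444.5 -209.1   37.6   20.   -29.9] [123. 100.  54.]
t 48.25 pos [ 0.4468 -0.2085  0.0229] need dx,dy,dz cm [ 0.18 -0.12  3.29] roll 0.005 q1 -0.67 q6 -1.75 F [0.4 0.1 0.7] open 49.9 g 0.0
```

```bash
python3 -m crank '[[[5,0.2,-0.12,1,0.017],[5,0,0,1.2,0],[5,0,0,0.8,0],[5,0,0,0.2,0],[5,0,0,0,0],[0.8,0,0,0,0],[0.8,0,0,0,0],[0.8,0,0,0,0],[0.8,0,0,0,0],[0.8,0,0,0,0],[0.8,0,0,0,0],[0.8,0,0,0,0]]]' 25; python3 -m crank '[[[0.8,0,0,0,0],[0.8,0,0,-1,0],[0.8,0,0,-1.5,0],[0.8,0,0,-2,0],[0.8,0,0,-2,0],[0.8,0,0,-2,0],[0.8,0,0,-1,0],[0.8,0,0,0,0],[0.8,0,0,0,0]]]' 25;  python3 -c "
from h import *
held(12,28,80,40)"; python3 go.py .6156 -.2143 .06 3.097
```

```text
time: 49.25
position: [0.4438, -0.2087, -0.0098]
ee_rot: [-3.141, 0.0, 2.623]
force: [-0.2, -0.1, 2.6]
opening: 0.0193
grasp_force: 25.0
time: 50.0
position: [0.4436, -0.2084, 0.0848]
ee_rot: [3.142, 0.0, 2.623]
force: [0.8, -0.3, -1.7]
opening: 0.0198
grasp_force: 25.0
pos [ 0.4432 -0.2082  0.0842] n 5348 ztop -0.0546 top rect [ 2.7  1.4 51.4 29.2 88.6] base z [-0.0305 -0.0245 -0.013 ] base rect [-0.2  1.  59.7 36.5  3.6]
t 50.05 pos [ 0.4432 -0.2082  0.0842] need dx,dy,dz cm [-15.28   8.02   2.4 ] roll -0.474 q1 -0.68 q6 -1.73 F [-0.3 -0.  -2.1] open 19.8 g 25.0
```

```bash
python3 -m crank '[[[0.8,-2.55,1.34,0,0],[0.8,-2.55,1.34,0,0],[0.8,-2.55,1.34,0,0],[0.8,-2.55,1.34,0,0],[0.8,-2.55,1.34,0,0],[0.8,-2.55,1.32,0,0],[0.8,0,0,0.5,-0.118],[0.8,0,0,0.5,-0.118],[0.8,0,0,0.5,-0.118],[0.8,0,0,0.5,-0.119],[0.8,0,0,0,0],[0.8,0,0,0,0]]]' 25 >/dev/null; python3 go.py .6154 -.2147 .0 3.097; python3 - <<'E'
from h import *
held(12,20,80,40)
w=wcam();cv2.imwrite("pics/w6.png",cv2.resize(w["c"][130:330,160:480],(800,500),interpolation=2)[:,:,::-1])
E
```

```text
t 51.05 pos [ 0.6157 -0.2145  0.0635] need dx,dy,dz cm [ 0.02 -0.03  6.35] roll -0.005 q1 -0.51 q6 -2.04 F [ 0.4 -0.1 -1.1] open 19.8 g 25.0
pos [ 0.616  -0.2146  0.0642] n 5010 ztop -0.0533 top rect [ 2.5  1.  51.4 29.7 89. ] base z [-0.0285 -0.0232  0.0396] base rect [-0.4  0.3 59.8 40.6 -0. ]
```

View pics/w6.png

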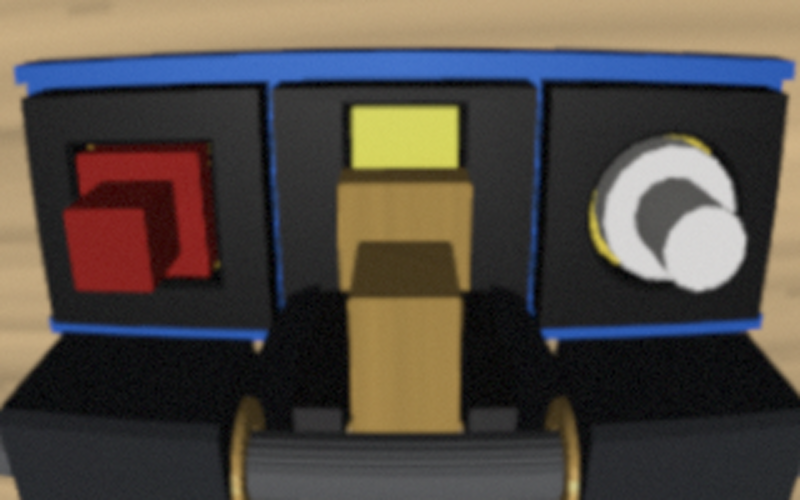

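The clamp is centred on the oblong pocket (both centres about 404), with the foot and cap seated on either side. Lowering.

```bash
python3 -m crank '[[[0.8,0,0,1.5,0],[0.8,0,0,1.5,0],[0.8,0,0,1,0],[0.8,0,0,0.6,0],[0.8,0,0,0,0]]]' 25; python3 -m crank '[[[0.8,0,0,0.4,0],[0.8,0,0,0.4,0],[0.8,0,0,0.3,0],[0.8,0,0,0.3,0],[0.8,0,0,0.1,0],[0.8,0,0,0,0]]]' 25
```

```text
time: 51.57
position: [0.6158, -0.2145, 0.0178]
ee_rot: [3.141, -0.002, 3.095]
force: [0.4, -0.4, -1.3]
opening: 0.0196
grasp_force: 25.0
time: 52.07
position: [0.6154, -0.2151, 0.006]
ee_rot: [-3.141, -0.002, 3.096]
force: [-13.4, 2.1, 12.7]
opening: 0.0199
grasp_force: 25.0
```

The clamp touches the far end wall (force −13 N in x). I'll back up a little, shift 1 mm toward the robot, and retry.

```bash
python3 -m crank '[[[0.8,0,0,-0.5,0],[0.8,0.1,0,0,0],[0.8,0,0,0,0],[0.8,0,0,0.3,0],[0.8,0,0,0.2,0],[0.8,0,0,0.1,0],[0.8,0,0,0,0]]]' 25; python3 -c "
from h import *
held(12,20,80,40)"
```

```text
time: 52.65
position: [0.6153, -0.2149, 0.0048]
ee_rot: [-3.141, -0.0, 3.096]
force: [-8.9, 1.3, 16.9]
opening: 0.0199
grasp_force: 25.0
pos [ 0.6153 -0.2149  0.0048] n 4706 ztop -0.0569 top rect [ -1.    0.3  43.3  22.3 -89.2] base z [-0.0317 -0.0206 -0.0181] base rect [ 0.4 -1.  54.2 29.2 -0. ]
```

```bash
python3 -m crank '[[[0.8,0,0,-0.6,0],[0.8,0.13,0,0,0],[0.8,0,0,0,0],[0.8,0,0,0.3,0],[0.8,0,0,0.2,0],[0.8,0,0,0.1,0],[0.8,0,0,0,0]]]' 25
```

```text
time: 53.28
position: [0.6145, -0.2147, 0.0041]
ee_rot: [-3.141, 0.001, 3.096]
force: [-2.4, 1.9, 10.4]
opening: 0.0198
grasp_force: 25.0
```

```bash
python3 -m crank '[[[0.8,0.08,0,-0.3,0],[0.8,0,0,0.2,0],[0.8,0,0,0.2,0],[0.8,0,0,0,0]]]' 25; python3 -m crank '[[[4.5,0,0,0,0],[4.5,0,0,0,0],[4.5,0,0,0,0],[4.5,0,0,-2,0],[4.5,0,0,-3,0],[4.5,0,0,-3,0],[4.5,0,0,0,0],[4.5,0,0,0,0]]]' 25; cat > chk.py <<'E'
from h import *
P,c,ok=cloud("wrist"); h=hsv(c).astype(int)
for n,x,y in(("clamp",.6156,-.2145),("foot",.612,-.295),("cap",.6195,-.133)):
    m=ok&(abs(P[...,0]-x)<.045)&(abs(P[...,1]-y)<.03)&(P[...,2]>.045)&(P[...,2]<.08); X=P[m]
    if len(X)<20: print(n,"none"); continue
    A=np.c_[X[:,:2]-X[:,:2].mean(0),np.ones(len(X))]; co=np.linalg.lstsq(A,X[:,2],rcond=None)[0]
    print(n,len(X),rect(X),"top z",co[2].round(4),"slopes",co[:2].round(3))
E
python3 chk.py
```

```text
time: 53.62
position: [0.6146, -0.2149, 0.0031]
ee_rot: [-3.141, 0.004, 3.096]
force: [3.0, 1.7, 8.6]
opening: 0.02
grasp_force: 25.0
time: 54.28
position: [0.6137, -0.215, 0.0831]
ee_rot: [-3.14, 0.002, 3.096]
force: [-0.8, -0.5, -0.4]
opening: 0.0451
grasp_force: 0.0
clamp 1429 [ 616.9 -214.6   35.9   20.6   -1.9] top z 0.0538 slopes [ 0.049 -0.002]
foot 1112 [ 611.6 -294.5   24.9   24.    87.4] top z 0.0532 slopes [ 0.113 -0.084]
cap 895 [ 619.1 -133.    24.4   24.2   -6.9] top z 0.0533 slopes [0.117 0.08 ]
```

```bash
python3 - <<'E'
from h import *
P,c,ok=cloud("wrist")
for n,cx,cy,ps in(("clamp",.6165,-.2146,[(-.014,0),(0,0),(.014,0)]),("foot",.612,-.295,[(-.008,0),(0,0),(.008,0)]),("cap",.6193,-.133,[(-.008,0),(0,0),(.008,0)])):
    for dx,dy in ps:
        m=ok&(np.hypot(P[...,0]-cx-dx,P[...,1]-cy-dy)<.004)&(P[...,2]>.045); print(n,dx,m.sum(),np.median(P[m][:,2]).round(4))
# clamp base top at its ends (expect .024) 
for dx in(-.025,-.022,.022,.025):
    m=ok&(np.hypot(P[...,0]-.6165-dx,P[...,1]+.2146)<.003); print("base",dx,m.sum(),np.median(P[m][:,2]).round(4) if m.any() else 0)
# bars tops & bottle etc
d=bot.recognise("wrist","confirm_top")[:1]; print(d)
E
python3 go.py .5054 -.4359 .1 3.097
```

```text
clamp -0.014 121 0.054
clamp 0 94 0.0542
clamp 0.014 89 0.0543
foot -0.008 443 0.1891
foot 0 290 0.1805
foot 0.008 119 0.0548
cap -0.008 536 0.1877
cap 0 249 0.1803
cap 0.008 84 0.0545
base -0.025 1375 0.2113
base -0.022 565 0.2092
base 0.022 0 0
base 0.025 0 0
[{'bbox': [0.0981, 0.2277, 0.1492, 0.328], 'score': 0.63}]
t 54.4333 pos [ 0.6125 -0.2143  0.0803] need dx,dy,dz cm [  9.69 -22.63  -1.97] roll -0.001 q1 -0.52 q6 -2.04 F [-0.2  0.6  0. ] open 45.3 g 0.0
```

All three fittings are seated, with tops at 54 mm. The bottle stands near the button, so I turn the gripper a quarter turn to keep its body clear, then measure both.

```bash
python3 -m crank '[[[0,0,0,-2,0.118],[0,0,0,-2,0.118],[0,0,0,-2,0.118],[0,0,0,0,0.118],[0,0,0,0,0.118],[0,0,0,0,0.118],[0,0,0,0,0.118],[0,0,0,0,0.118],[0,0,0,0,0.118],[0,0,0,0,0.118],[0,0,0,0,0.118],[0,0,0,0,0.118]]]' 20 >/dev/null; python3 -m crank '[[[0,0,0,0,0.11],[0,0,0,0,0],[0,0,0,0,0]]]'; python3 - <<'E'
from h import *
P,c,ok=cloud("scene"); h=hsv(c).astype(int); 
m=ok&(P[...,2]>.03)&(P[...,2]<.2)&(np.hypot(P[...,0]-.54,P[...,1]+.55)<.09); X=P[m]; print("bottle scene",len(X),np.percentile(X,[2,50,98],axis=0).round(3).tolist())
m=ok&(h[...,0]>50)&(h[...,0]<80)&(h[...,1]>90)&(np.hypot(P[...,0]-.505,P[...,1]+.435)<.05); X=P[m];print("button scene",len(X),X.mean(0).round(4),np.percentile(X,[3,97],axis=0).round(3).tolist())
P,c,ok=cloud("side"); h=hsv(c).astype(int); 
m=ok&(P[...,2]>.03)&(P[...,2]<.2)&(np.hypot(P[...,0]-.54,P[...,1]+.55)<.09); X=P[m]; print("bottle side",len(X),np.percentile(X,[2,50,98],axis=0).round(3).tolist())
m=ok&(h[...,0]>50)&(h[...,0]<80)&(h[...,1]>90)&(np.hypot(P[...,0]-.505,P[...,1]+.435)<.05); X=P[m];print("button side",len(X),X.mean(0).round(4),np.percentile(X,[3,97],axis=0).round(3).tolist())
E
python3 go.py .505 -.436 .14 1.571
```

```text
time: 55.68
position: [0.6129, -0.2145, 0.1409]
ee_rot: [-3.14, -0.001, 1.573]
force: [-0.1, 0.5, 0.5]
opening: 0.0004
grasp_force: 0.0
bottle scene 1201 [[0.504, -0.635, 0.033], [0.558, -0.552, 0.103], [0.583, -0.52, 0.191]]
button scene 115 [ 0.5096 -0.4401  0.0213] [[0.493, -0.46, 0.012], [0.525, -0.423, 0.028]]
bottle side 484 [[0.49, -0.635, 0.032], [0.537, -0.543, 0.105], [0.582, -0.516, 0.191]]
button side 57 [ 0.508  -0.4302  0.0212] [[0.49, -0.448, 0.011], [0.527, -0.418, 0.029]]
t 55.7833 pos [ 0.613  -0.2146  0.1414] need dx,dy,dz cm [-22.12 -10.85   0.13] roll 0.002 q1 -0.52 q6 -0.52 F [-0.3 -0.2 -0.2] open 0.4 g 0.0
```

```bash
python3 -m crank '[[[0,-3.16,-1.49,0,0],[0,-3.16,-1.49,0,0],[0,-3.16,-1.49,0,0],[0,-3.16,-1.49,0,0],[0,-3.16,-1.49,0,0],[0,-3.16,-1.49,0,0],[0,-3.16,-1.49,0,0],[0,0,0,2,0],[0,0,0,2,0],[0,0,0,0,0],[0,0,0,0,0]]]' 20 >/dev/null; python3 - <<'E'
from h import *
P,c,ok=cloud("wrist"); w=wcam(); h=hsv(w["c"]).astype(int)
m=(h[...,0]>50)&(h[...,0]<80)&(h[...,1]>90)&ok&(P[...,2]<.05)
b=max(blobs(m,50),key=len); X=P[b[:,1],b[:,0]]; print(b.mean(0),len(b),rect(X),"z",np.percentile(X[:,2],[5,50,95]).round(4),rect(onplane(w,b,.028)))
E
python3 go.py .509 -.436 .0 1.571
```

```text
[316.22427603 207.35674677] 1623 [ 505.2 -439.8   40.6   38.6    5.3] z [0.0159 0.0221 0.0234] [ 506.2 -438.2   39.1   38.8  -45.5]
t 56.8 pos [ 0.5093 -0.4358  0.1034] need dx,dy,dz cm [-1.000e-02 -4.000e-02  1.034e+01] roll 0.0 q1 -0.88 q6 -0.88 F [-0.7 -0.1 -0.3] open 0.3 g 0.0
```

```bash
python3 -m crank '[[[0,-0.27,-0.38,2.5,0],[0,0,0,2.5,0],[0,0,0,2.5,0],[0,0,0,1.5,0],[0,0,0,0.5,0],[0,0,0,0,0]]]' 20; python3 -m crank '[[[0,0,0,0.4,0],[0,0,0,0.4,0],[0,0,0,0.4,0],[0,0,0,0,0]]]'
```

```text
time: 57.3
position: [0.5051, -0.4382, 0.0071]
ee_rot: [-3.141, -0.0, 1.571]
force: [0.2, 0.2, -0.0]
opening: 0.0006
grasp_force: 0.0
time: 57.63
position: [0.5048, -0.4383, -0.0052]
ee_rot: [-3.141, -0.0, 1.57]
force: [0.2, -0.7, 0.0]
opening: 0.0007
grasp_force: 0.0
```

```bash
python3 -m crank '[[[0,0,0,0.3,0],[0,0,0,0.3,0],[0,0,0,0,0]]]';python3 -m crank '[[[0,0,0,0.2,0],[0,0,0,0,0]]]'; python3 -m crank '[[[0,0,0,0.2,0],[0,0,0,0,0]]]'
```

```text
time: 57.88
position: [0.5051, -0.4387, -0.0109]
ee_rot: [3.141, 0.001, 1.57]
force: [-0.0, -0.8, 3.8]
opening: 0.0004
grasp_force: 1.7
time: 58.05
position: [0.5051, -0.4387, -0.0127]
ee_rot: [3.141, 0.001, 1.57]
force: [0.1, -0.7, 5.0]
opening: 0.0006
grasp_force: 2.2
time: 58.22
position: [0.5052, -0.4387, -0.0134]
ee_rot: [3.141, 0.001, 1.57]
force: [-2.4, 2.9, 11.8]
opening: 0.0007
grasp_force: 6.2
```

```bash
python3 -m crank '[[[0,0,0,0.15,0],[0,0,0,0,0],[0,0,0,0,0],[0,0,0,0,0]]]'; python3 -m crank '[[[0,0,0,-1,0],[0,0,0,-3,0],[0,0,0,-3,0],[0,0,0,-3,0],[0,0,0,-3,0],[0,0,0,-3,0],[0,0,0,-2,0],[0,0,0,0,0],[0,0,0,0,0],[0,0,0,0,0]]]'; python3 - <<'E'
from h import *
P,c,ok=cloud("scene")
for n,x,y in[("foot",.612,-.295),("clamp",.6165,-.2146),("cap",.6193,-.133)]+[("tube%d"%i,.6188+.00846*i,.1462+.0533*i) for i in range(-2,3)]:
    m=ok&(np.hypot(P[...,0]-x,P[...,1]-y)<.009)&(P[...,2]>.035); print(n,m.sum(),np.percentile(P[m][:,2],[50,95]).round(3) if m.any() else 0)
for l in("bar0","jar","tape","can","bottle","screwdriver"):
    for d in bot.regions_of("scene",l)[:6 if l=="bar0" else 1]:
        X=P[d["mask"]&ok]; print(l,round(d["score"],2),rect(X)[:2],"z",np.percentile(X[:,2],95).round(3))
E
```

```text
time: 58.55
position: [0.5053, -0.4388, -0.0135]
ee_rot: [3.141, 0.001, 1.57]
force: [-5.3, 5.5, 22.4]
opening: 0.001
grasp_force: 11.1
time: 59.38
position: [0.5044, -0.4379, 0.1617]
ee_rot: [-3.14, -0.002, 1.57]
force: [0.3, -0.4, 0.3]
opening: 0.0005
grasp_force: 0.0
foot 23 [0.055 0.061]
clamp 27 [0.054 0.058]
cap 25 [0.055 0.058]
tube-2 87 [0.097 0.126]
tube-1 91 [0.094 0.126]
tube0 86 [0.09  0.126]
tube1 86 [0.095 0.125]
tube2 92 [0.095 0.126]
bar0 0.87 [763.8   9.3] z 0.02
bar0 0.63 [291.3 214.1] z 0.02
bar0 0.62 [630.4 251.8] z 0.126
bar0 0.62 [625.5 197.8] z 0.126
bar0 0.55 [283.6 408.5] z 0.02
bar0 0.51 [ 343.9 -124.2] z 0.021
jar 0.75 [547.5 -29.5] z 0.053
tape 0.71 [594.4 477.4] z 0.027
can 0.69 [ 735.4 -148.9] z 0.104
bottle 0.55 [ 509.3 -567. ] z 0.19
screwdriver 0.77 [ 388.8 -478. ] z 0.028
```

```bash
python3 -c "
from rig import bot
print(bot.finish_job())"
```

```text
the job is handed in; nothing more can be done
None
```

The job is handed in: all five blue bars stand in the tubes, the three fittings are seated in their pockets, and the green button was pressed to its stop last, with the other things left alone.

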